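Set and lock a slot stop against a bronze plate

ROBOT

A 7-joint arm with a two-finger parallel gripper is mounted at the origin on the work surface. World frame = base frame: x ahead of the robot, y to its left, z up, the work surface at z = 0. Lengths are in m, angles in rad, forces in N, time in s.
With the tool pointing down it reaches from about 0.425 to 0.875 m from the base axis. Payload 8.4 kg.
Tool frame: the origin (TCP) lies on the mounting face of the last link; the fingertips stand 182 mm ahead of it and the grasp point (between the pads) lies 164 mm ahead of it; y points along the fingers, x is the direction in which the jaws open and shut, and the axes are right-handed (so a half turn about y gives the same grasp; the last joint's range is limited). The gripper opens to 87 mm and grips with 3 to 60 N. Pads are 19 mm wide; open, the fingers measure 117 mm over their backs; the gripper's body (75 mm by 190 mm) begins 51 mm behind the grasp point.
Start: joints at [1.079, 0.333, 0.04, 1.465, -0.013, 1.343, -0.059], TCP at [0.249, -0.6, 0.405] pointing down, gripper open.
Joint ranges: [-2.58, 2.58], [-0.38, 2.09], [-1.3, 1.39], [0.25, 2.4], [-1.5, 4.64], [0.08, 2.09], [-2.65, 2.65]. Speed limits (rad/s): [2.22, 2.22, 2.79, 2.79, 3.14, 3.14, 3.14].

INTERFACE

Orientations are given as a unit quaternion [w, x, y, z].
In Python, from bench import manip, grab_frame gives the robot as it stands. The module is installed in compiled form; this text tells all that it offers.
- The arm moves only by the tool apply_moves, never from a script. Its argument "series" is a list of rows, each an object with "claw": the closure, from 0 (fully open) to 1 (shut); "offset": the shift along the tool's x, y, z in mm, a list of three; "dr": the turn, a rotation vector about the tool's x, y, z in rad, a list of three. In form: [{"claw": claw, "offset": [tx, ty, tz], "dr": [rx, ry, rz]}, ...]. A call has 1 to 20 rows; each row is the pose to reach, as a shift and turn from the pose measured when the call began, along the tool's axes at that moment; what a row does not reach only later rows make up. A row lasts 1/12 s, in which the tool goes at most 41.7 mm and 7.16 degrees, less where a joint would pass 70% of its speed; a pose out of reach is approached as far as the arm can. A call with a gripper value outside its range is refused whole. The fingers move at their own pace and stop on an object; "squeeze" is the grip in N (left out, the last holds). Time passes only in rows, so rows that repeat a pose let the fingers close. It gives the time, the measured TCP pose, the force and the opening at its end, in the units of the state.
- manip.get_obs(): the state, without advancing time (a new reading comes with each control period).
- grab_frame(name): name is "scene" or "top" or "wrist"; returns a dict with "image" (384x512x3 uint8, red, green, blue), "camera_matrix" (3x3 intrinsics, pixels), "dist_coeffs" ([k1, k2, p1, p2, k3] as OpenCV has them; the pictures are not rectified), "eye" and "attitude" of the camera in the world. Camera axes: x right, y up, looking along -z (the intrinsics and any distortion apply to the point x, -y, -z); pixel columns grow to the right and rows downward; lengths in m; the calibration is good to about 2 mm. A picture is of the moment at which its call begins. There is no depth.
- manip.job_done(): hands the job in, once; it reports no verdict.
The state is a dict: "time_s": time; "qpos": joint angles; "qd": joint speeds; "joint_torque": joint torques, N m; "eef_pos": TCP position; "eef_rot": TCP orientation; "force": force on the tool from outside, world axes, zero at the start; "torque": the same for the moment, N m; "opening": opening from 0.0 (shut) to 1.0 (fully open).
Only numpy, scipy, OpenCV 4.12 (cv2) and the standard library are available. Lean on these libraries where they do the work, as an engineer would, in place of code of your own. Each camera call takes 0.05 s, during which the arm holds its last target.

TASK

Take the blue slot stop out of its wooden stand by the orange knob and lower its foot into the slot of the steel bed, bare steel face towards the bronze plate and at least a thumb's width (20 mm) short of it, then slide it along the slot until you feel it touch the plate's edge, without shoving the plate. Turn the knob clockwise a quarter turn so that the T-head stands square under the slot's lips, and keep tightening until it goes firm, about 0.1 N m on the knob, not forced. Leave the stop locked against the plate, let go, and leave everything else where it is.

Things in the scene. Friction and masses are not known exactly. Their poses are not given: they have to be found in the camera images.
- bed: grey steel T-slot bed, 150 x 340 x 28 mm, fixed. Origin: centre of its underside, z up. One T-slot runs its full length along its y axis at x = 0: mouth 18 mm wide, below it a hollow 36 mm wide, its floor 23 mm under the top. The lips' worn undersides, out of sight, lie 8.9 to 10.7 mm under the top, differently each time. The plate lies towards its -y end, the +y end is free.
- plate: copper-coloured bronze plate, 140 (x) x 150 (y) x 10 mm, 1.9 kg, lying loose on the bed across the slot, its axes as the bed's. Origin: centre of its underside. Pushed with more than about 8 N it may slip; it must not be pushed with 20 N nor moved 5 mm.
- plate_edge (a point): middle of the plate's +y edge, half way up its thickness (axes as the plate): the edge the stop must touch.
- stop: blue steel block of the slot stop, 40 (x) x 50 (y) x 24 (z) mm, loose, about 0.8 kg with stud and knob. Origin: centre of the block's underside, which rests on the bed's top when seated (on the stand's rim at the start); z up. Under it a tongue 16 mm wide (x), 40 mm long (y), 6 mm deep, that fits the slot's mouth with 1 mm play each side; its y axis then lies along the slot.
- stop_face (a point): middle of the bare steel contact face of the stop (its -y face, 25 mm from the block's centre), 5 mm above its underside; axes as the stop. This face must meet the plate's edge, so the stop's y axis must point the same way as the bed's y axis.
- stud: T-stud in the stop; origin on its axis, level with the block's underside until drawn up. It turns with the knob (torque 0.015 N m), clockwise, by exactly a quarter turn inside the block to an inner stop; after that the knob turns on the thread (thread friction 0.05 N m) and draws the stud up 2.5 mm per radian until the T-head bears under the lips.
- t_head (a point): middle of the top of the stud's brass T-head, which is 15 (x) x 30 (y) x 9 mm and hangs 11.5 to 20.5 mm below the block at the start. Axes as the stud: long side along the stop's y at the start (so it goes in and out of the slot), across the slot when square.
- knob: orange bar knob on the stud, turned clockwise from above to lock and tighten; stays where it is left. Bar 14 mm thick (x), 52 mm long (y), from 34.5 to 62.5 mm above the block's underside, at constant height; black hub 11 mm across below it, block top at 24 mm. Origin on its axis, at the block's underside, z up; its y axis is the stop's at the start.
- knob_grip (a point): the place to grip the knob: on its axis, 50 mm above the block's underside, axes as the knob (pinch along its x). Once the T-head bears, clamping grows by about 300 N per radian and the knob's torque by 0.0025 N m per newton (+/- the 0.05 of thread friction): stop at about 0.1 N m. Let go, it eases back to about 19 N and stays; under 12 N is loose, over 100 N at any time is forced.
- stand: low wooden stand, 56 x 76 x 36 mm, fixed; the stop hangs in its 24 x 44 mm opening at the start, axes as the stop. Origin: centre of its underside.
- hammer: hammer, bystander
- screwdriver: red screwdriver, bystander
- wire_brush: wooden wire brush, bystander
- grinder: blue angle grinder, bystander
- c_clamp: steel C-clamp, bystander
- offcut: copper-coloured strip, 50 x 160 x 8 mm, bystander
- rod_cup: aluminium cup, bystander
Things that resemble listed ones, but are neither listed nor needed, are in the scene too. What is meant by the stop is not turquoise, and is the smaller of those in its own colour.

How it is judged:
On the way, in this order (a step that is already met when the one before it is completed fails the run):
1. the stop sits in the slot on the bed, its T-head still along the slot, its steel face more than 10 mm short of the plate's edge (z of stop in the frame of bed between 0.0265 and 0.0305 m and x of stop in the frame of bed between -0.004 and 0.004 m and y of stop in the frame of bed below 0.15 m and angle between stop's own z axis and vertical below 0.08 rad and angle between the y axis of stud and the y axis of bed, either way round below 0.3 rad and y of stop_face in the frame of plate_edge above 0.01 m), for 0.2 s.
2. slid along the slot, the stop touches the plate's edge (more than 1 N), its head still along the slot (z of stop in the frame of bed between 0.0265 and 0.0305 m and x of stop in the frame of bed between -0.004 and 0.004 m and y of stop in the frame of bed below 0.15 m and angle between stop's own z axis and vertical below 0.08 rad and angle between the y axis of stud and the y axis of bed, either way round below 0.3 rad and y of stop_face in the frame of plate_edge below 0.0025 m and contact force between stop and plate above 1 N), for 0.1 s.
3. the T-head is turned square across the slot, the stop still seated (z of stop in the frame of bed between 0.0265 and 0.0305 m and x of stop in the frame of bed between -0.004 and 0.004 m and y of stop in the frame of bed below 0.15 m and angle between stop's own z axis and vertical below 0.08 rad and angle between the y axis of stud and the x axis of bed, either way round below 0.14 rad), for 0.1 s.
At the end, for the whole second after the job is handed in: Stop seated in the slot (underside on the bed within 2 mm, upright, within 4 mm of the slot's middle), T-head square within 8 degrees, clamped under the lips with over 12 N, steel face within 2.5 mm of the plate's edge, plate moved under 5 mm, all released and at rest (all of step 3 and contact force between stud and anything else above 12 N and y of stop_face in the frame of plate_edge between -0.0025 and 0.0025 m and linear speed of stop below 0.01 m/s and distance of plate from where it was at the start of the episode below 0.005 m); the robot touches nothing.
It fails at once if the T-head is pressed against the bed or anything else with more than 100 N (forced) (contact force between stud and anything else above 100 N).
It fails at once if the stop pushes the plate with more than 20 N (contact force between stop and plate above 20 N).
It fails at once if the plate is moved 5 mm or more (distance of plate from where it was at the start of the episode above 0.005 m).
It fails at once if the stop is driven against the bed with more than 150 N (contact force between stop and bed above 150 N).
It fails at once if a bystander is moved by more than 30 mm (distance of any of hammer, screwdriver, wire_brush, grinder, c_clamp, offcut, rod_cup from where it was at the start of the episode above 0.03 m).
It also fails if it takes over 72 s, if anything falls off the work surface, if the arm or the gripper's body presses on something with over 40 N, if the wrist force passes 120 N, or if a joint passes its speed limit or range.

## Working session

There is one attempt and no reset: what is moved stays moved. The work goes in short steps, Python scripts to look and compute and a tool call to move; the robot and the scene stay as the last step left them, time stands still between calls to the robot, and variables do not carry over. Pictures are saved under pics/ and viewed, and the job is handed in when it is done.

Besides the shell and the picture viewer there is one more tool, called after "Request:" in YAML: its name, and indented under it one key for each argument. apply_moves: Moves the arm, as the interface text tells. Its arguments: {"type":"object","properties":{"series":{"type":"array"},"squeeze":{"type":"number"}},"required":["series"]}

```bash
ls; mkdir -p pics; python3 - <<'E'
from bench import manip, grab_frame
import cv2,numpy as np
print(manip.get_obs())
for n in ["scene","top","wrist"]:
    f=grab_frame(n); cv2.imwrite(f"pics/{n}0.png",f["image"][:,:,::-1]); print(n,f["camera_matrix"],f["dist_coeffs"],f["eye"],f["attitude"])
    np.savez(f"pics/{n}0.npz",**f)
E
```

```text
pics
{'time_s': 0.0, 'qpos': array([ 1.07878436,  0.33388464,  0.03987632,  1.46624916, -0.01339499,
        1.34327627, -0.05853169]), 'qd': array([-0.00051912,  0.00112998, -0.00190471,  0.00063705,  0.00092442,
       -0.00093217, -0.00051307]), 'joint_torque': array([-7.38563322e-04, -6.56352425e+01,  1.33536547e+00, -4.03802776e+01,
       -5.97263058e-02,  4.46209323e-02,  1.00758430e-04]), 'eef_pos': array([ 0.24873694, -0.60034259,  0.40388688]), 'eef_rot': array([ 0.58822143, -0.58767857,  0.39330551, -0.39235217]), 'force': array([ 0.53679622, -0.72905876, -1.19337405]), 'torque': array([0.00285276, 0.00269994, 0.05370467]), 'opening': 0.997373987319241}
scene [[430.60516737   0.         252.30961369]
 [  0.         430.60516737 195.89087422]
 [  0.           0.           1.        ]] [-0.08314978  0.          0.          0.          0.        ] [1.54437022 0.51772585 1.0766055 ] [0.45978322 0.21311398 0.3479482  0.78874195]
top [[421.05835628   0.         257.68752197]
 [  0.         421.05835628 188.96818001]
 [  0.           0.           1.        ]] [-0.07592864  0.          0.          0.          0.        ] [ 0.41171444 -0.04043769  1.42997857] [-0.70099726 -0.03767571  0.03065752  0.7115079 ]
wrist [[315.56615774   0.         253.59033004]
 [  0.         315.56615774 186.303422  ]
 [  0.           0.           1.        ]] [0.02971737 0.         0.         0.         0.        ] [ 0.32608648 -0.56980352  0.38416328] [ 0.82184426 -0.12701082  0.08511499 -0.54881299]
```

View pics/scene0.png

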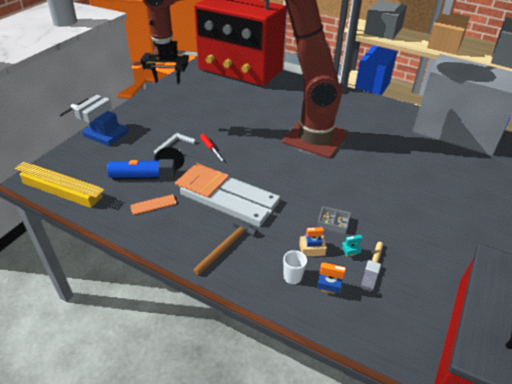

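View pics/top0.png

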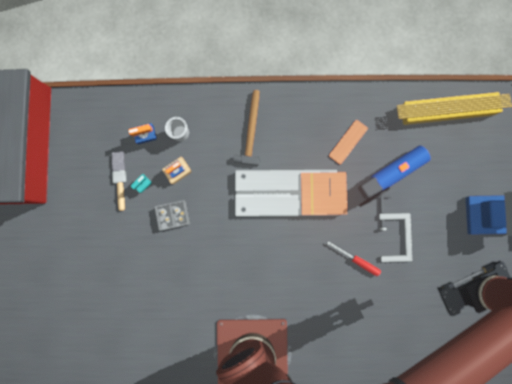

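View pics/wrist0.png

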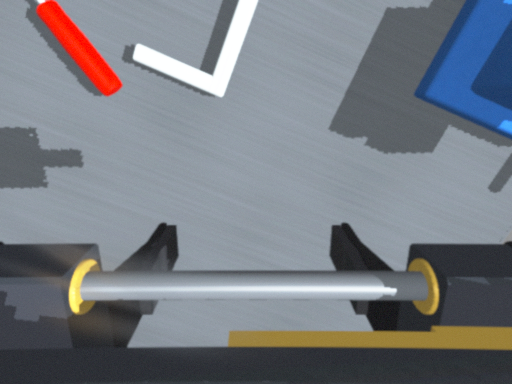

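```bash
python3 - <<'E'
import cv2,numpy as np
a=cv2.imread('pics/scene0.png')[200:310,270:400]; b=cv2.imread('pics/top0.png')[110:240,90:250]
cv2.imwrite('pics/c1.png',cv2.resize(a,None,fx=5,fy=5,interpolation=cv2.INTER_CUBIC))
cv2.imwrite('pics/c2.png',cv2.resize(b,None,fx=4,fy=4,interpolation=cv2.INTER_CUBIC))
c=cv2.imread('pics/top0.png')[150:230,220:360]
cv2.imwrite('pics/c3.png',cv2.resize(c,None,fx=5,fy=5,interpolation=cv2.INTER_CUBIC))
E
```

```text
(no output)
```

View pics/c1.png

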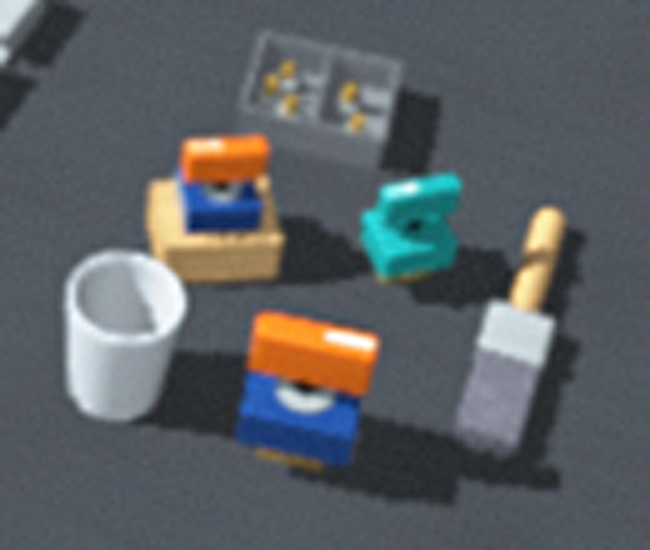

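View pics/c2.png

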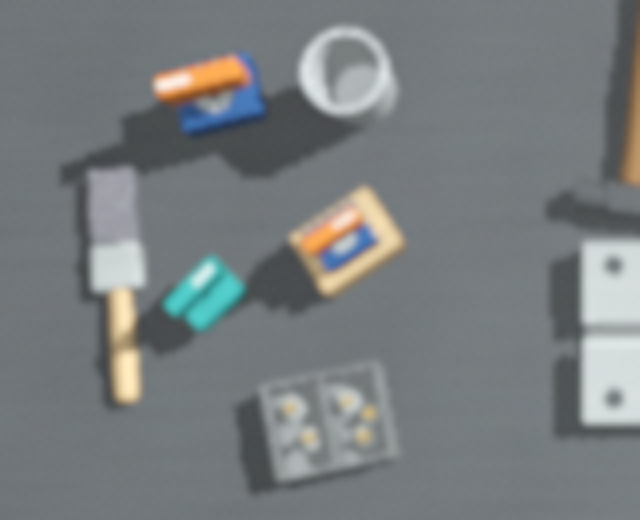

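View pics/c3.png

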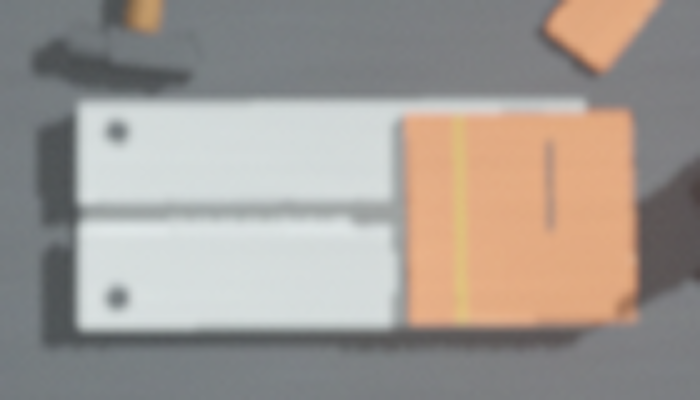

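Candidates for the stop: the blue block with orange knob in the wooden stand, scene (313,238) / top (177,170); a larger blue one standing free, scene (331,275) / top (142,133); a turquoise one, scene (352,243) / top (141,183). By the description I choose the small blue one in the stand. The top view also shows the bed with its slot running image-horizontally and the plate on its right end, columns 300–347 (towards world -y).

```bash
cat > h.py <<'E'
import numpy as np,cv2
from scipy.spatial.transform import Rotation as R
def rot(q): return R.from_quat([q[1],q[2],q[3],q[0]])
def ld(p): return dict(np.load(p))
def ray(f,uv):
    uv=np.asarray(uv,float).reshape(-1,1,2)
    n=cv2.undistortPoints(uv,f["camera_matrix"],f["dist_coeffs"]).reshape(-1,2)
    d=np.c_[n[:,0],-n[:,1],-np.ones(len(n))]
    return rot(f["attitude"]).apply(d)
def plane(f,uv,z):
    d=ray(f,uv); e=f["eye"]; return e+d*((z-e[2])/d[:,2:3])
def proj(f,P):
    c=rot(f["attitude"]).inv().apply(np.atleast_2d(P)-f["eye"])
    c=c*[1,-1,-1]
    return cv2.projectPoints(c,np.zeros(3),np.zeros(3),f["camera_matrix"],f["dist_coeffs"])[0].reshape(-1,2)
def tri(fs,uvs):
    A=np.zeros((3,3));b=np.zeros(3)
    for f,u in zip(fs,uvs):
        d=ray(f,u)[0];d/=np.linalg.norm(d);M=np.eye(3)-np.outer(d,d);A+=M;b+=M@f["eye"]
    return np.linalg.solve(A,b)
E
python3 - <<'E'
from h import *
t=ld('pics/top0.npz')
im=t["image"]; hsv=cv2.cvtColor(im,cv2.COLOR_RGB2HSV)
# bed: bright low sat
def rects(m,z,lo,name):
    n=cv2.findContours(m.astype(np.uint8),cv2.RETR_EXTERNAL,cv2.CHAIN_APPROX_NONE)[0]
    for c in n:
        if cv2.contourArea(c)<lo: continue
        P=plane(t,c.reshape(-1,2),z)[:,:2].astype(np.float32)
        r=cv2.minAreaRect(P*1000); print(name,c.reshape(-1,2).mean(0).round(),np.round(r[0]),np.round(r[1]),round(r[2],1))
m=(hsv[:,:,2]>200)&(hsv[:,:,1]<30); m[:150]=0;m[225:]=0;m[:,:225]=0;m[:,360:]=0
rects(m,.028,100,'bed')
cop=(hsv[:,:,0]<18)&(hsv[:,:,1]>80)&(hsv[:,:,2]>120)
m=cop.copy();m[:150]=0;m[225:]=0;m[:,:290]=0;m[:,360:]=0
rects(m,.038,100,'plate')
m=(hsv[:,:,0]<25)&(hsv[:,:,1]>60)&(hsv[:,:,2]>120)
m|=(hsv[:,:,0]>105)&(hsv[:,:,0]<125)&(hsv[:,:,1]>120)
m[:150]=0;m[190:]=0;m[:,:158]=0;m[:,200:]=0
rects(m,.036,30,'stand')
print(hsv[160:182:2,170:186:2])
E
```

```text
bed [267. 204.] [497. -58.] [207.  67.] 89.1
bed [276. 178.] [575. -96.] [282.  64.] 89.1
plate [306. 194.] [ 529. -188.] [137.  30.] 0.0
plate [329. 193.] [ 530. -267.] [115. 140.] 89.9
plate [339. 155.] [ 664. -302.] [51. 62.] 51.7
stand [176. 170.] [614. 244.] [61. 81.] 33.2
[[[102  20 126]
  [ 96  10 124]
  [ 16  25 151]
  [ 13  38 181]
  [ 16  52 209]
  [ 20  66 235]
  [ 20  70 233]
  [ 19  62 185]]

 [[ 30   4 131]
  [ 18  36 170]
  [ 10  42 183]
  [  9  60 218]
  [ 13  76 235]
  [ 18  67 230]
  [ 20  69 239]
  [ 19  72 227]]

 [[ 14  40 179]
  [  8  56 197]
  [ 11  59 232]
  [ 12  42 249]
  [ 12  80 245]
  [ 14 102 222]
  [ 19  63 232]
  [ 20  70 242]]

 [[  9  95 217]
  [ 13 111 245]
  [ 11  60 249]
  [ 12  90 234]
  [ 12 138 199]
  [159  45 152]
  [  5  16 190]
  [ 20  65 240]]

 [[ 15 163 251]
  [ 15 166 248]
  [ 14 154 222]
  [ 10  88 183]
  [127  20 165]
  [109 132 178]
  [111  80 188]
  [ 17  38 215]]

 [[ 15 174 238]
  [ 13 152 201]
  [  9  33 179]
  [ 96   7 196]
  [107  48 198]
  [107 146 183]
  [109 130 169]
  [ 10  26 176]]

 [[  6 113 170]
  [130  45 152]
  [106  31 196]
  [106  43 194]
  [108 111 177]
  [112  89 155]
  [ 14  48 175]
  [ 19  71 220]]

 [[121  51 150]
  [108 150 177]
  [107 133 180]
  [109 127 165]
  [138  21 143]
  [ 19  67 203]
  [ 19  73 227]
  [ 19  78 208]]

 [[171  17 150]
  [109 127 169]
  [113  85 153]
  [ 15  50 174]
  [ 19  72 221]
  [ 20  75 222]
  [ 20  81 189]
  [ 19  67 145]]

 [[ 18  77 180]
  [ 16  60 187]
  [ 19  70 212]
  [ 20  74 228]
  [ 19  79 210]
  [ 19  80 168]
  [ 18  44 132]
  [ 75   4 121]]

 [[ 19  75 211]
  [ 19  72 237]
  [ 20  74 226]
  [ 19  83 190]
  [ 18  68 146]
  [ 23  17 123]
  [ 99  14 124]
  [100  18 125]]]
```

```bash
python3 - <<'E'
from h import *
from bench import manip
o=manip.get_obs(); r=rot(o['eef_rot']); print(r.as_matrix().round(3))
w=ld('pics/wrist0.npz'); print('cam in tool',r.inv().apply(w['eye']-o['eef_pos']).round(4)); print((r.inv()*rot(w['attitude'])).as_matrix().round(3))
P=o['eef_pos']; print('yaw tool x',np.degrees(np.arctan2(*r.as_matrix()[[1,0],0])))
# grasp point projection in wrist
print(proj(w,P+r.apply([[0,0,.164],[.04,0,.182],[-.04,0,.182]])))
E
```

```text
[[ 0.383 -0.001  0.924]
 [-0.924  0.001  0.383]
 [-0.001 -1.    -0.   ]]
cam in tool [0.0014 0.0199 0.0832]
[[ 1.    -0.    -0.001]
 [-0.001  0.302 -0.953]
 [ 0.     0.953  0.302]]
yaw tool x -67.49714223414362
[[264.03726284 744.600181  ]
 [-25.69406138 823.1965155 ]
 [552.16525359 823.72075147]]
```

Request:
apply_moves:
  series:
    - {"claw": 0,"offset": [-523,0,689],"dr": [0,-0.18,0]}
    - {"claw": 0,"offset": [-523,0,689],"dr": [0,-0.18,0]}
    - {"claw": 0,"offset": [-523,0,689],"dr": [0,-0.18,0]}
    - {"claw": 0,"offset": [-523,0,689],"dr": [0,-0.18,0]}
    - {"claw": 0,"offset": [-523,0,689],"dr": [0,-0.18,0]}
    - {"claw": 0,"offset": [-523,0,689],"dr": [0,-0.18,0]}
    - {"claw": 0,"offset": [-523,0,689],"dr": [0,-0.18,0]}
    - {"claw": 0,"offset": [-523,0,689],"dr": [0,-0.18,0]}
    - {"claw": 0,"offset": [-523,0,689],"dr": [0,-0.18,0]}
    - {"claw": 0,"offset": [-523,0,689],"dr": [0,-0.18,0]}
    - {"claw": 0,"offset": [-523,0,689],"dr": [0,-0.18,0]}
    - {"claw": 0,"offset": [-523,0,689],"dr": [0,-0.18,0]}
    - {"claw": 0,"offset": [-523,0,689],"dr": [0,-0.18,0]}
    - {"claw": 0,"offset": [-523,0,689],"dr": [0,-0.18,0]}
    - {"claw": 0,"offset": [-523,0,689],"dr": [0,-0.18,0]}

```text
time_s: 1.4
eef_pos: [0.5645, -0.059, 0.4047]
eef_rot: [0.621, -0.621, 0.339, -0.338]
force: [1.2, -0.3, 0.4]
opening: 0.998
```

```bash
cat > snap.py <<'E'
import sys
from bench import manip, grab_frame
from h import *
n,tag=sys.argv[1],sys.argv[2]
f=grab_frame(n); o=manip.get_obs()
np.savez(f"pics/{tag}.npz",**f,pos=o['eef_pos'],q=o['eef_rot'])
cv2.imwrite(f"pics/{tag}.png",cv2.resize(f["image"][:,:,::-1],None,fx=1.5,fy=1.5,interpolation=cv2.INTER_CUBIC))
m=rot(o['eef_rot']).as_matrix()
print(round(o['time_s'],2),o['eef_pos'].round(4),'yaw',np.degrees(np.arctan2(m[1,0],m[0,0])).round(2),'tilt y',m[:,1].round(4),'q',o['qpos'].round(3),'F',o['force'].round(2),'T',o['torque'].round(3),'op',o['opening'])
E
python3 snap.py wrist w1
```

```text
1.45 [ 0.5671 -0.0502  0.4046] yaw -56.68 tilt y [ 0.0015  0.0058 -1.    ] q [ 0.406  0.202 -0.451  1.647  0.085  1.312 -1.049] F [-0.62  7.96  0.48] T [0.509 0.006 0.025] op 1.0005480637156972
```

View pics/w1.png

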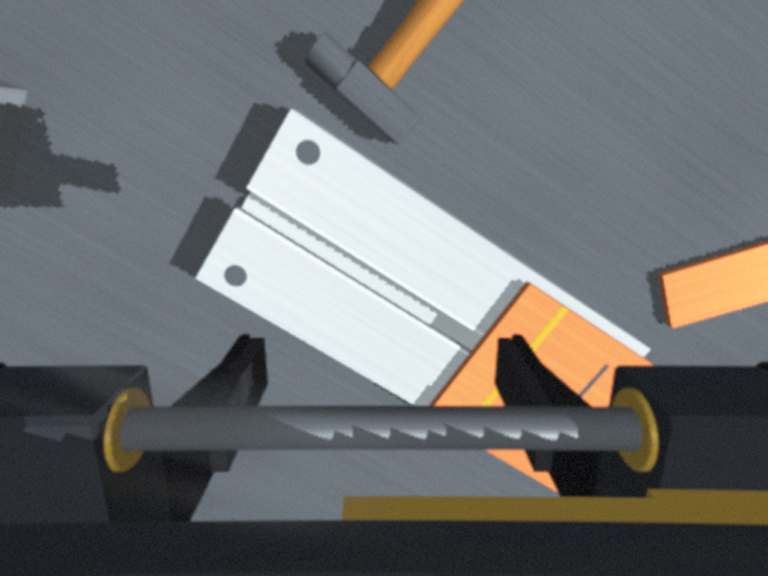

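The wrist view shows the bed from (290,110)/(196,278) at its free end, the slot running from about (242,200) to (470,340), and the plate's +y edge from (525,282) to (432,405). I'll measure these with masks.

```bash
cat > bed.py <<'E'
import sys
from h import *
f=ld(sys.argv[1]); im=f['image']; hsv=cv2.cvtColor(im,cv2.COLOR_RGB2HSV)
wh=((hsv[:,:,2]>200)&(hsv[:,:,1]<35)).astype(np.uint8)
n,l,s,c=cv2.connectedComponentsWithStats(wh)
g=cv2.cvtColor(im,cv2.COLOR_RGB2GRAY)
cand=[i for i in range(1,n) if s[i,4]>1500]
for i in cand:
    m=(l==i).astype(np.uint8); ct=max(cv2.findContours(m,0,cv2.CHAIN_APPROX_NONE)[0],key=cv2.contourArea)
    P=plane(f,ct.reshape(-1,2),.028)[:,:2]
    print('comp',c[i].round(),s[i]); r=cv2.minAreaRect((P*1000).astype(np.float32)); print(np.round(r[0],1),np.round(r[1],1),round(r[2],2)); print(cv2.boxPoints(r).round(1).tolist())
m=((hsv[:,:,0]<22)&(hsv[:,:,1]>110)&(hsv[:,:,2]>140)).astype(np.uint8)
n,l,s,c=cv2.connectedComponentsWithStats(m)
for i in range(1,n):
    if s[i,4]>400: print('cop',c[i].round(),s[i])
E
python3 bed.py pics/w1.npz
```

```text
comp [264. 152.] [  165    73   268   165 11203]
[ 577.7 -124.3] [340.6  67.2] 89.6
[[542.9000244140625, -294.29998779296875], [610.0999755859375, -294.79998779296875], [612.5, 45.79999923706055], [545.2999877929688, 46.29999923706055]]
comp [217. 205.] [ 131  139  176  130 8740]
[494.6 -58.2] [209.8  66.8] 89.58
[[460.3999938964844, -162.89999389648438], [527.2000122070312, -163.39999389648438], [528.7000122070312, 46.400001525878906], [461.8999938964844, 46.900001525878906]]
cop [276.  26.] [ 249    0   60   59 1299]
cop [478. 190.] [ 441  162   71   57 2630]
cop [333. 232.] [ 290  189   86   82 2093]
cop [389. 238.] [ 355  205   80   67 2360]
cop [348. 309.] [325 299  47  29 414]
```

```bash
python3 - <<'E'
from h import *
f=ld('pics/w1.npz'); im=f['image']; hsv=cv2.cvtColor(im,cv2.COLOR_RGB2HSV)
m=((hsv[:,:,0]<22)&(hsv[:,:,1]>110)&(hsv[:,:,2]>100)).astype(np.uint8)
m[:160]=0; m[265:]=0;m[:,425:]=0
ct=max(cv2.findContours(m,0,cv2.CHAIN_APPROX_NONE)[0],key=cv2.contourArea).reshape(-1,2)
P=plane(f,ct,.038)
# points nearest to the +y edge
k=(P[:,1]>-0.19)&(P[:,0]>.49)&(P[:,0]<.59)
v=np.polyfit(P[k,0],P[k,1],1); res=P[k,1]-np.polyval(v,P[k,0]); k2=abs(res)<.003
v=np.polyfit(P[k][k2,0],P[k][k2,1],1)
print(k.sum(),k2.sum(),v,np.polyval(v,[.47,.536,.6]),abs(res).max())
t=ld('pics/top0.npz');print(plane(t,[[300,178],[301,215]],.038), plane(t,[[347.5,172],[347.5,215]],.038))
E
python3 snap.py wrist w2 >/dev/null; rm pics/w2*
```

```text
Traceback (most recent call last):
TypeError: expected non-empty vector for x
```

Request:
apply_moves:
  series:
    - {"claw": 0,"offset": [-100,0,206],"dr": [0,0,0]}
    - {"claw": 0,"offset": [-100,0,206],"dr": [0,0,0]}
    - {"claw": 0,"offset": [-100,0,206],"dr": [0,0,0]}
    - {"claw": 0,"offset": [-100,0,206],"dr": [0,0,0]}
    - {"claw": 0,"offset": [-100,0,206],"dr": [0,0,0]}
    - {"claw": 0,"offset": [-100,0,206],"dr": [0,0,0]}
    - {"claw": 0,"offset": [-100,0,206],"dr": [0,0,0]}
    - {"claw": 0,"offset": [-100,0,206],"dr": [0,0,0]}

```text
time_s: 2.17
eef_pos: [0.6829, 0.1458, 0.4043]
eef_rot: [0.625, -0.622, 0.336, -0.333]
force: [-0.2, -0.1, -0.4]
opening: 1.0
```

```bash
python3 snap.py wrist w3
```

```text
2.22 [0.6829 0.1439 0.4046] yaw -56.57 tilt y [-0.0011  0.0045 -1.    ] q [ 0.075  0.481 -0.506  1.307  0.224  1.41  -1.405] F [ 0.14 -0.38  0.24] T [-0.103 -0.002 -0.011] op 0.9999190657717199
```

View pics/w3.png

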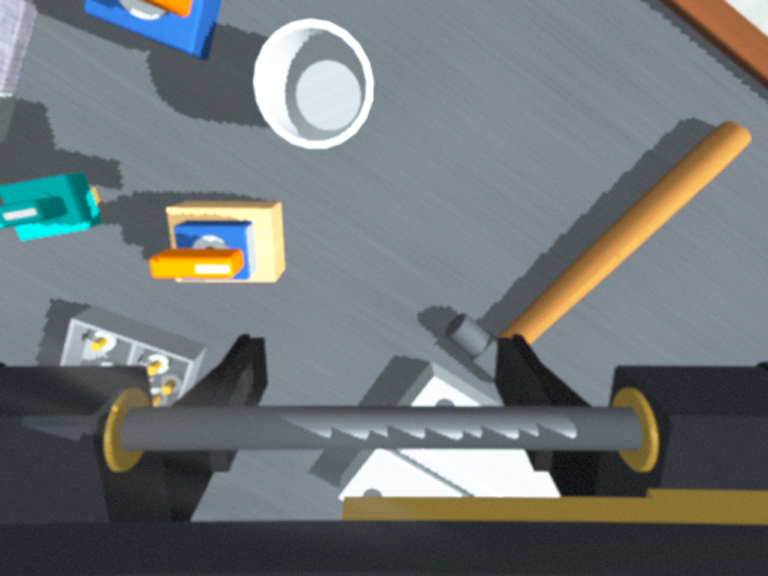

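```bash
python3 - <<'E'
from h import *
f=ld('pics/w3.npz'); im=f['image']
cv2.imwrite('pics/c4.png',cv2.resize(im[125:200,90:200,::-1],None,fx=7,fy=7,interpolation=cv2.INTER_CUBIC))
E
python3 - <<'E'
import sys; sys.path.insert(0,'.')
from h import *
f=ld('pics/w1.npz'); im=f['image']; hsv=cv2.cvtColor(im,cv2.COLOR_RGB2HSV)
m=((hsv[:,:,0]<22)&(hsv[:,:,1]>110)&(hsv[:,:,2]>100)).astype(np.uint8)
m[:160]=0; m[265:]=0;m[:,425:]=0
pts=[]
for i in range(190,262,3):
    j=np.where(m[i])[0]
    if len(j): pts.append((j[0]-.5,i))
P=plane(f,pts,.038); print(np.c_[pts,P*1000].round(1))
E
```

```text
[[ 349.5  190.   598.7 -170.2   38. ]
 [ 346.5  193.   594.  -169.5   38. ]
 [ 344.5  196.   589.8 -169.9   38. ]
 [ 342.5  199.   585.6 -170.2   38. ]
 [ 339.5  202.   580.8 -169.5   38. ]
 [ 337.5  205.   576.5 -169.9   38. ]
 [ 335.5  208.   572.2 -170.2   38. ]
 [ 332.5  211.   567.3 -169.5   38. ]
 [ 330.5  214.   562.9 -169.9   38. ]
 [ 327.5  217.   557.9 -169.2   38. ]
 [ 325.5  220.   553.5 -169.5   38. ]
 [ 323.5  223.   549.1 -169.8   38. ]
 [ 320.5  226.   544.  -169.2   38. ]
 [ 318.5  229.   539.5 -169.5   38. ]
 [ 316.5  232.   535.  -169.8   38. ]
 [ 313.5  235.   529.8 -169.1   38. ]
 [ 311.5  238.   525.3 -169.5   38. ]
 [ 309.5  241.   520.7 -169.8   38. ]
 [ 306.5  244.   515.4 -169.1   38. ]
 [ 304.5  247.   510.7 -169.4   38. ]
 [ 301.5  250.   505.4 -168.7   38. ]
 [ 299.5  253.   500.7 -169.1   38. ]
 [ 297.5  256.   495.9 -169.4   38. ]
 [ 294.5  259.   490.5 -168.7   38. ]]
```

View pics/c4.png

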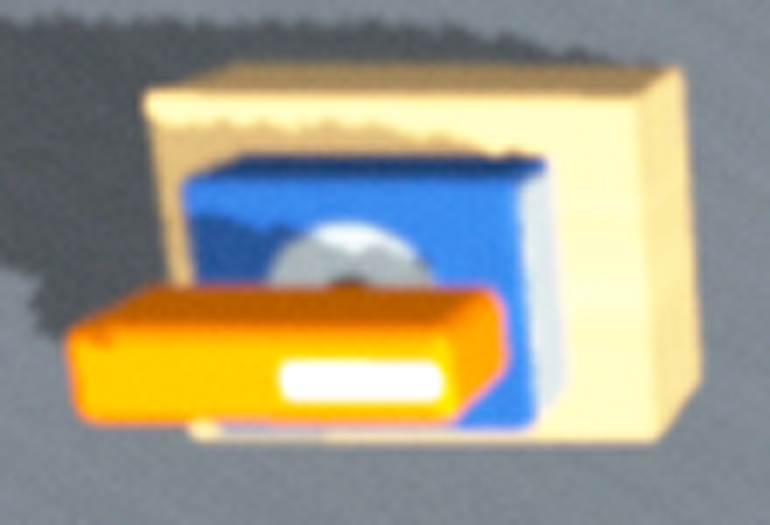

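```bash
python3 - <<'E'
from h import *
f=ld('pics/w3.npz'); t=ld('pics/top0.npz'); s=ld('pics/scene0.npz')
def c(p): return (np.array(p,float)+.5)/7-.5+[90,125]
S=plane(f,c([(150,95),(640,97),(655,440),(195,440)]),.036); print('stand',S.round(4).tolist(), np.linalg.norm(S[1]-S[0]),np.linalg.norm(S[2]-S[1]),'ctr',((S[0]+S[2])/2).round(4), 'yaw',np.degrees(np.arctan2(*(S[0]-S[1])[[1,0]])))
d=(S[0]-S[1])/np.linalg.norm(S[0]-S[1]); n=np.array([d[1],-d[0],0]); print('ctr from right edge',(S[1]+S[2])/2+.038*d)
B=plane(f,c([(187,183),(525,178),(532,427)]),.060); print('block top',B.round(4).tolist(),np.linalg.norm(B[1]-B[0]),np.linalg.norm(B[2]-B[1]),'ctr',((B[0]+B[2])/2).round(4),'yaw',np.degrees(np.arctan2(*(B[0]-B[1])[[1,0]])))
K=plane(f,c([(72,340),(455,338),(450,420),(85,422)]),.0985); print('knob',K.round(4).tolist(),np.linalg.norm(K[1]-K[0]),np.linalg.norm(K[2]-K[1]),'ctr',K.mean(0).round(4),'yaw',np.degrees(np.arctan2(*(K[0]-K[1])[[1,0]])))
# mask of orange, knob in top & scene: 
for nm,g,bx in (('top',t,(160,195,155,185)),('scene',s,(300,330,222,240))):
    h=cv2.cvtColor(g['image'],cv2.COLOR_RGB2HSV); x0,x1,y0,y1=bx
    m=(h[:,:,0]<18)&(h[:,:,1]>130)&(h[:,:,2]>120); z=np.zeros_like(m); z[y0:y1,x0:x1]=1; m&=z
    yy,xx=np.where(m); print(nm,xx.mean(),yy.mean(),m.sum())
for nm,g in (('top',t),('scene',s)): print(nm,proj(g,np.r_[K.mean(0)[:2],.0985]))
# image of knob centroid top -> plane z .09
E
```

```text
stand [[0.6195, 0.2926, 0.036], [0.662, 0.2286, 0.036], [0.6138, 0.1984, 0.036], [0.5719, 0.2614, 0.036]] 0.07676159651272312 0.05682323372449796 ctr [0.6167 0.2455 0.036 ] yaw 123.57901707758518
ctr from right edge [0.61690322 0.24519406 0.036     ]
block top [[0.6199, 0.2753, 0.06], [0.6483, 0.2342, 0.06], [0.6148, 0.2147, 0.06]] 0.04996541646571439 0.0388100472257175 ctr [0.6173 0.245  0.06  ] yaw 124.64925236312614
knob [[0.6079, 0.2685, 0.0985], [0.6364, 0.2264, 0.0985], [0.6259, 0.2215, 0.0985], [0.5984, 0.2621, 0.0985]] 0.05084575556110312 0.011622829013903338 ctr [0.6172 0.2446 0.0985] yaw 124.04011946620992
top 170.16216216216216 169.40540540540542 37
scene 315.08396946564886 231.55725190839695 131
top [[172.41791269 166.65073762]]
scene [[314.52763579 228.1970284 ]]
```

```bash
python3 - <<'E'
from h import *
f=ld('pics/w3.npz'); t=ld('pics/top0.npz'); s=ld('pics/scene0.npz')
print(tri([f,t,s],[[209,56],[176,127],[295.4,257]]))
m=rot(f['q']).as_matrix(); T=np.array([.617,.2452,.31]); d=m.T@(T-f['pos']); print('offset mm',(d*1000).round(1),'ry',-np.radians(34+56.57))
for y in(0.25,.31): pass
E
```

```text
[0.74966318 0.23769192 0.09025035]
offset mm [-120.5   95.2    0.7] ry -1.580744703531264
```

Request:
apply_moves:
  series:
    - {"claw": 0,"offset": [-60,20,0],"dr": [0,-0.4,0]}
    - {"claw": 0,"offset": [-120.5,40,0.7],"dr": [0,-0.8,0]}
    - {"claw": 0,"offset": [-120.5,60,0.7],"dr": [0,-1.2,0]}
    - {"claw": 0,"offset": [-120.5,80,0.7],"dr": [0,-1.58,0]}
    - {"claw": 0,"offset": [-120.5,95,0.7],"dr": [0,-1.58,0]}
    - {"claw": 0,"offset": [-120.5,95,0.7],"dr": [0,-1.58,0]}
    - {"claw": 0,"offset": [-120.5,95,0.7],"dr": [0,-1.58,0]}
    - {"claw": 0,"offset": [-120.5,95,0.7],"dr": [0,-1.58,0]}
    - {"claw": 0,"offset": [-120.5,95,0.7],"dr": [0,-1.58,0]}
    - {"claw": 0,"offset": [-120.5,95,0.7],"dr": [0,-1.58,0]}
    - {"claw": 0,"offset": [-120.5,95,0.7],"dr": [0,-1.58,0]}
    - {"claw": 0,"offset": [-120.5,95,0.7],"dr": [0,-1.58,0]}
    - {"claw": 0,"offset": [-120.5,95,0.7],"dr": [0,-1.58,0]}
    - {"claw": 0,"offset": [-120.5,95,0.7],"dr": [0,-1.58,0]}
    - {"claw": 0,"offset": [-120.5,95,0.7],"dr": [0,-1.58,0]}

```text
time_s: 3.47
eef_pos: [0.6173, 0.2435, 0.3103]
eef_rot: [0.678, -0.676, -0.205, 0.205]
force: [0.2, 0.2, 0.9]
opening: 0.997
```

```bash
python3 snap.py wrist w4; python3 - <<'E'
from h import *
f=ld('pics/w4.npz')
d=np.array([-np.sin(np.radians(34)),np.cos(np.radians(34)),0]); n=np.array([d[1],-d[0],0])
C=np.array([.617,.2452,.0985]); print((proj(f,[C,C+.026*d,C-.026*d,C+.026*d+.007*n,C+.026*d-.007*n,C-.026*d+.007*n,C-.026*d-.007*n])*1.5).round(0).tolist())
E
```

```text
3.52 [0.6172 0.2438 0.3103] yaw 33.68 tilt y [-7.0e-04  3.7e-03 -1.0e+00] q [ 0.148  0.555 -0.825  1.509  0.415  1.26  -0.141] F [ 0.01 -0.56  0.89] T [-0.011 -0.143 -0.002] op 1.002491051248119
[[383.0, 324.0], [383.0, 267.0], [383.0, 377.0], [399.0, 266.0], [366.0, 267.0], [399.0, 376.0], [368.0, 377.0]]
```

View pics/w4.png

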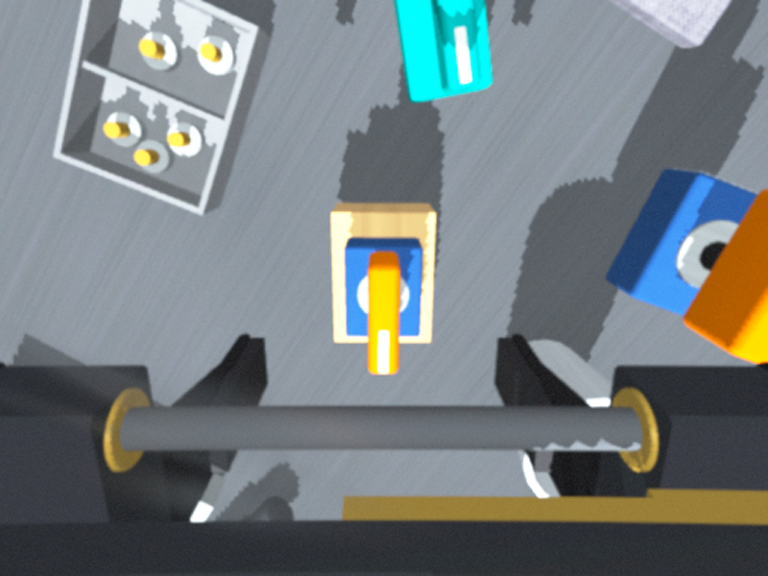

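Request:
apply_moves:
  series:
    - {"claw": 0,"offset": [0.6,25,1.0],"dr": [0,-0.005,0]}
    - {"claw": 0,"offset": [0.6,45,1.0],"dr": [0,-0.005,0]}
    - {"claw": 0,"offset": [0.6,60,1.0],"dr": [0,-0.005,0]}
    - {"claw": 0,"offset": [0.6,60,1.0],"dr": [0,-0.005,0]}
    - {"claw": 0,"offset": [0.6,60,1.0],"dr": [0,-0.005,0]}
    - {"claw": 0.5,"offset": [0.6,60,1.0],"dr": [0,-0.005,0]}
    - {"claw": 0.7,"offset": [0.6,60,1.0],"dr": [0,-0.005,0]}
    - {"claw": 1,"offset": [0.6,60,1.0],"dr": [0,-0.005,0]}
    - {"claw": 1,"offset": [0.6,60,1.0],"dr": [0,-0.005,0]}
    - {"claw": 1,"offset": [0.6,60,1.0],"dr": [0,-0.005,0]}
    - {"claw": 1,"offset": [0.6,60,1.0],"dr": [0,-0.005,0]}
    - {"claw": 1,"offset": [0.6,60,1.0],"dr": [0,-0.005,0]}
  squeeze: 40

```text
time_s: 4.52
eef_pos: [0.6171, 0.2452, 0.2504]
eef_rot: [0.678, -0.675, -0.207, 0.206]
force: [-0.1, 0.3, -0.2]
opening: 0.555
```

```bash
python3 snap.py wrist w5
```

```text
4.57 [0.6171 0.2452 0.2503] yaw 33.96 tilt y [-7.0e-04  3.7e-03 -1.0e+00] q [ 0.13   0.611 -0.799  1.562  0.46   1.165 -0.169] F [-0.24 -0.4  -0.87] T [ 0.019 -0.138  0.046] op 0.5071089160737114
```

View pics/w5.png

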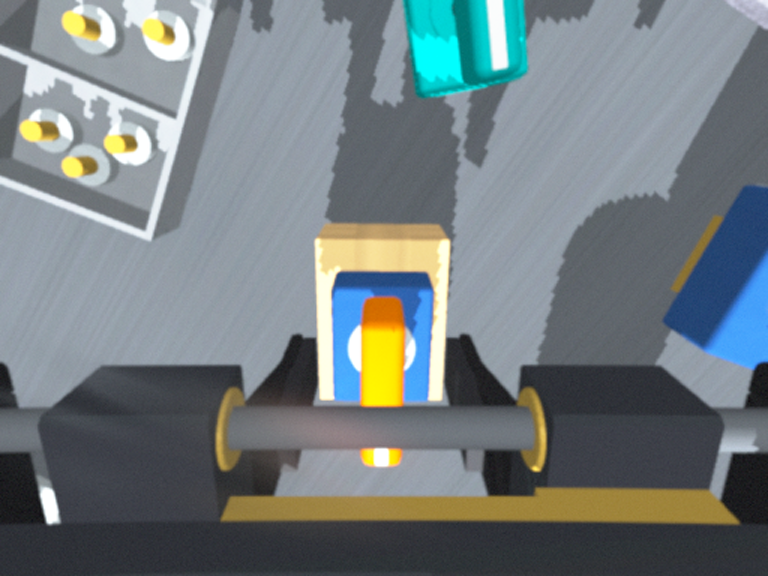

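The knob (column 383) is centred between the still-closing pads (columns 300 and 468). I keep closing, then test-lift.

Request:
apply_moves:
  series:
    - {"claw": 1,"offset": [0,0,0],"dr": [0,0,0]}
    - {"claw": 1,"offset": [0,0,0],"dr": [0,0,0]}
    - {"claw": 1,"offset": [0,0,0],"dr": [0,0,0]}
    - {"claw": 1,"offset": [0,0,0],"dr": [0,0,0]}
    - {"claw": 1,"offset": [0,0,0],"dr": [0,0,0]}
    - {"claw": 1,"offset": [0,0,0],"dr": [0,0,0]}
    - {"claw": 1,"offset": [0,0,0],"dr": [0,0,0]}
    - {"claw": 1,"offset": [0,0,0],"dr": [0,0,0]}
    - {"claw": 1,"offset": [0,0,0],"dr": [0,0,0]}
  squeeze: 40

```text
time_s: 5.32
eef_pos: [0.6172, 0.2453, 0.2504]
eef_rot: [0.678, -0.675, -0.207, 0.206]
force: [2.3, 0.9, -0.6]
opening: 0.155
```

```bash
python3 snap.py wrist w6
```

```text
5.37 [0.6172 0.2453 0.2504] yaw 33.97 tilt y [-4.0e-04  3.9e-03 -1.0e+00] q [ 0.13   0.611 -0.799  1.562  0.46   1.164 -0.169] F [ 2.21  1.65 -1.02] T [ 0.324 -0.445 -0.004] op 0.16097488890196573
```

Request:
apply_moves:
  series:
    - {"claw": 1,"offset": [0,-10,0],"dr": [0,0,0]}
    - {"claw": 1,"offset": [0,-30,0],"dr": [0,0,0]}
    - {"claw": 1,"offset": [0,-55,0],"dr": [0,0,0]}
    - {"claw": 1,"offset": [-15,-70,-14],"dr": [0,0.05,0]}
    - {"claw": 1,"offset": [-40,-70,-37],"dr": [0,0.1,0]}
    - {"claw": 1,"offset": [-65,-70,-60],"dr": [0,0.2,0]}
    - {"claw": 1,"offset": [-90,-70,-84],"dr": [0,0.3,0]}
    - {"claw": 1,"offset": [-115,-70,-107],"dr": [0,0.4,0]}
    - {"claw": 1,"offset": [-140,-70,-130],"dr": [0,0.5,0]}
    - {"claw": 1,"offset": [-165,-70,-154],"dr": [0,0.6,0]}
    - {"claw": 1,"offset": [-190,-70,-177],"dr": [0,0.6,0]}
    - {"claw": 1,"offset": [-215,-60,-200],"dr": [0,0.6,0]}
    - {"claw": 1,"offset": [-235,-50,-218],"dr": [0,0.6,0]}
    - {"claw": 1,"offset": [-250,-45,-233],"dr": [0,0.6,0]}
    - {"claw": 1,"offset": [-260,-40,-242],"dr": [0,0.6,0]}
    - {"claw": 1,"offset": [-263.2,-40,-245],"dr": [0,0.6,0]}
    - {"claw": 1,"offset": [-263.2,-40,-245],"dr": [0,0.6,0]}
    - {"claw": 1,"offset": [-263.2,-40,-245],"dr": [0,0.6,0]}
  squeeze: 40

```text
time_s: 6.87
eef_pos: [0.5361, -0.1037, 0.2894]
eef_rot: [0.709, -0.705, 0.002, -0.002]
force: [-0.4, 1.2, -8.0]
opening: 0.158
```

```bash
python3 snap.py wrist w7;python3 snap.py scene s7;
```

```text
6.92 [ 0.5362 -0.1032  0.2895] yaw -0.29 tilt y [ 2.0e-04  4.9e-03 -1.0e+00] q [ 0.693  0.287 -0.67   1.83   0.194  1.092 -0.052] F [ 1.    0.04 -7.51] T [ 0.01  -0.157  0.037] op 0.1579543475148471
6.97 [ 0.5363 -0.1032  0.2895] yaw -0.27 tilt y [ 4.0e-04  4.6e-03 -1.0e+00] q [ 0.693  0.287 -0.67   1.83   0.194  1.092 -0.052] F [-0.94 -0.09 -7.55] T [-0.026 -0.142 -0.045] op 0.15754947354448845
```

View pics/w7.png

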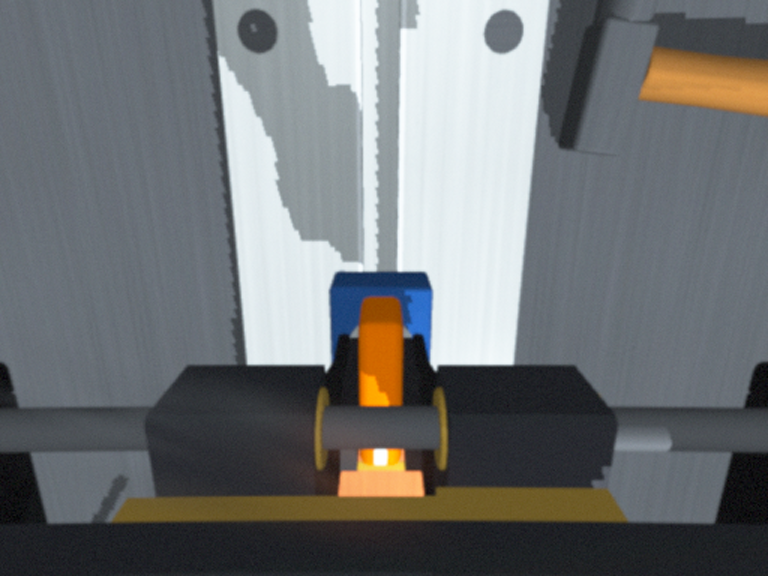

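View pics/s7.png

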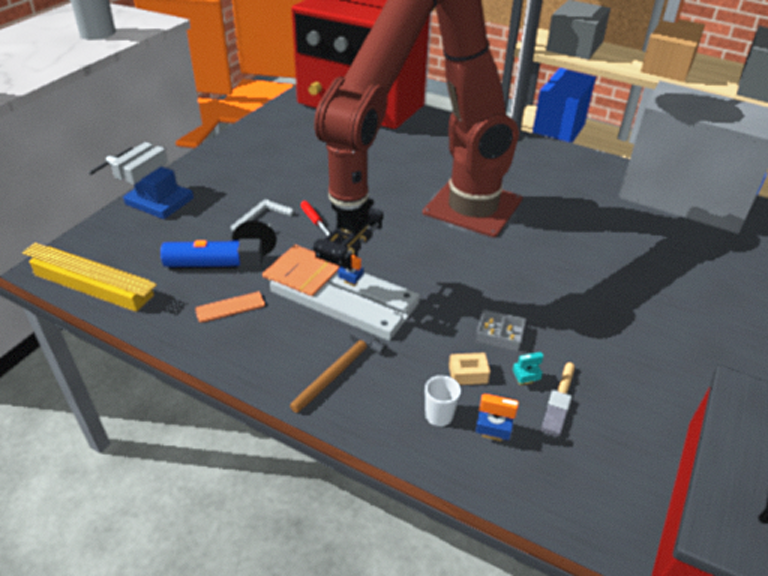

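The stop hangs in the gripper (block columns 331–432, knob 358–403) over the slot (columns ~362–400). The stand is empty. I'll measure the slot centre line and the block in this same picture.

```bash
python3 - <<'E'
from h import *
f=ld('pics/w7.npz'); im=f['image']
cv2.imwrite('pics/c7.png',cv2.resize(im[0:250,140:370,::-1],None,fx=2.4,fy=2.4,interpolation=cv2.INTER_CUBIC))
cv2.imwrite('pics/c7b.png',cv2.resize(im[150:250,200:310,::-1],None,fx=6,fy=6,interpolation=cv2.INTER_CUBIC))
g=cv2.cvtColor(im,cv2.COLOR_RGB2GRAY)
for r in range(60,180,20): print(r,g[r,232:276].tolist())
E
```

```text
60 [158, 165, 200, 228, 236, 244, 250, 251, 243, 225, 236, 242, 241, 241, 240, 240, 238, 234, 218, 178, 156, 157, 159, 162, 162, 161, 158, 159, 154, 157, 159, 155, 151, 157, 212, 246, 251, 249, 243, 238, 237, 239, 241, 240]
80 [153, 154, 155, 157, 157, 168, 179, 181, 172, 179, 228, 240, 240, 239, 241, 239, 236, 230, 216, 198, 170, 155, 155, 159, 158, 156, 154, 153, 155, 153, 153, 156, 148, 166, 230, 249, 251, 248, 240, 236, 237, 239, 239, 239]
100 [150, 150, 151, 152, 155, 158, 175, 179, 168, 166, 226, 238, 238, 236, 237, 238, 235, 235, 234, 222, 179, 154, 156, 154, 156, 156, 153, 153, 152, 151, 154, 154, 153, 176, 236, 250, 250, 244, 236, 235, 237, 237, 238, 238]
120 [151, 147, 146, 151, 153, 156, 170, 181, 172, 173, 224, 236, 238, 236, 236, 237, 235, 234, 228, 200, 164, 152, 151, 152, 152, 152, 152, 151, 150, 153, 151, 156, 155, 190, 240, 249, 248, 239, 234, 235, 236, 236, 236, 237]
140 [145, 149, 150, 150, 150, 150, 166, 172, 171, 168, 203, 229, 235, 236, 237, 236, 235, 232, 223, 183, 155, 148, 152, 153, 152, 152, 149, 151, 150, 152, 151, 147, 155, 214, 246, 250, 247, 237, 235, 233, 235, 236, 236, 238]
160 [146, 148, 147, 147, 149, 148, 159, 173, 174, 168, 185, 227, 235, 234, 236, 236, 235, 232, 223, 183, 151, 147, 149, 150, 149, 149, 150, 147, 147, 149, 150, 146, 166, 232, 249, 250, 243, 237, 233, 235, 236, 236, 236, 239]
```

View pics/c7b.png

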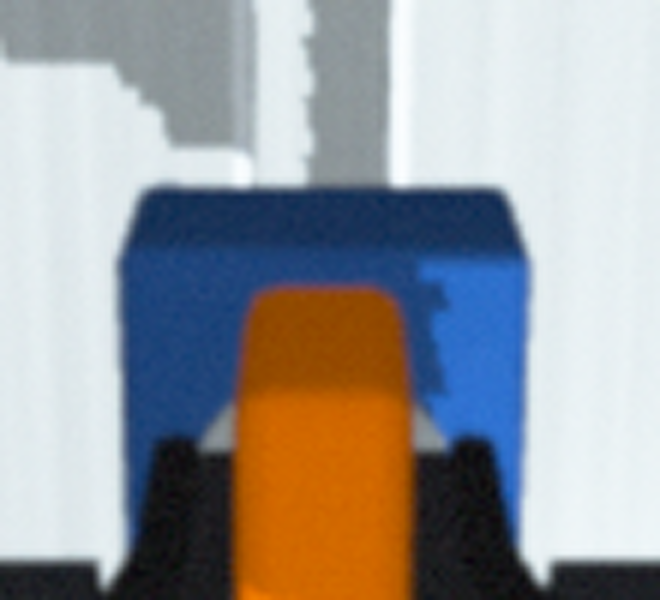

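```bash
python3 - <<'E'
from h import *
f=ld('pics/w7.npz')
def c(p): return (np.array(p,float)+.5)/6-.5+[200,150]
uz=.2895-.2144
print('under z',uz)
print('top rear',plane(f,c([(120,258),(528,258)]),uz+.024).round(4).tolist())
print('bot rear',plane(f,c([(148,190),(505,190)]),uz).round(4).tolist())
g=cv2.cvtColor(f['image'],cv2.COLOR_RGB2GRAY).astype(float)
A=[];B=[]
for r in range(75,172,3):
    row=g[r]
    # left edge: max rise in 239..245 ; right: max rise 262..268
    for lo,hi,L in((239,245,A),(262,268,B)):
        d=np.diff(row[lo:hi+1]); w=np.clip(d,0,None)**2; L.append((lo+(w*np.arange(len(d))).sum()/w.sum()+.5,r))
PA=plane(f,A,.028);PB=plane(f,B,.028)
a=np.polyfit(PA[:,1],PA[:,0],1);b=np.polyfit(PB[:,1],PB[:,0],1)
for y in(.04,-.03,-.1): print(y,np.polyval(a,y).round(4),np.polyval(b,y).round(4),((np.polyval(a,y)+np.polyval(b,y))/2).round(4),(np.polyval(b,y)-np.polyval(a,y)).round(4))
o=f; print(f['pos'],PA[[0,-1]].round(3).tolist())
E
```

```text
under z 0.07509999999999997
top rear [[0.5171, -0.0786, 0.0991], [0.5559, -0.0788, 0.0991]]
bot rear [[0.5176, -0.0789, 0.0751], [0.5559, -0.0791, 0.0751]]
0.04 0.5285 0.546 0.5372 0.0175
-0.03 0.5279 0.5454 0.5367 0.0175
-0.1 0.5274 0.5449 0.5361 0.0176
[ 0.53624537 -0.10323004  0.28947601] [[0.528, -0.013, 0.028], [0.527, -0.084, 0.028]]
```

Request:
apply_moves:
  series:
    - {"claw": 1,"offset": [0,8,0],"dr": [0,0.0025,0]}
    - {"claw": 1,"offset": [0,16,0],"dr": [0,0.0025,0]}
    - {"claw": 1,"offset": [-0.1,22,0],"dr": [0,0.0025,0]}
    - {"claw": 1,"offset": [-0.1,26,0],"dr": [0,0.0025,0]}
    - {"claw": 1,"offset": [-0.1,29,0],"dr": [0,0.0025,0]}
    - {"claw": 1,"offset": [-0.1,32,0],"dr": [0,0.0025,0]}
    - {"claw": 1,"offset": [-0.1,35,0],"dr": [0,0.0025,0]}
    - {"claw": 1,"offset": [-0.1,38,0],"dr": [0,0.0025,0]}
    - {"claw": 1,"offset": [-0.1,38,0],"dr": [0,0.0025,0]}

```text
time_s: 7.72
eef_pos: [0.536, -0.103, 0.251]
eef_rot: [0.709, -0.705, 0.003, -0.002]
force: [-0.3, -0.4, -8.4]
opening: 0.155
```

```bash
python3 snap.py wrist w8
```

```text
7.77 [ 0.5361 -0.103   0.2513] yaw -0.41 tilt y [-1.0e-04  4.8e-03 -1.0e+00] q [ 0.675  0.332 -0.656  1.865  0.23   1.022 -0.083] F [ 0.18 -0.15 -7.39] T [-0.065 -0.103  0.004] op 0.1563067405845899
```

View pics/w8.png

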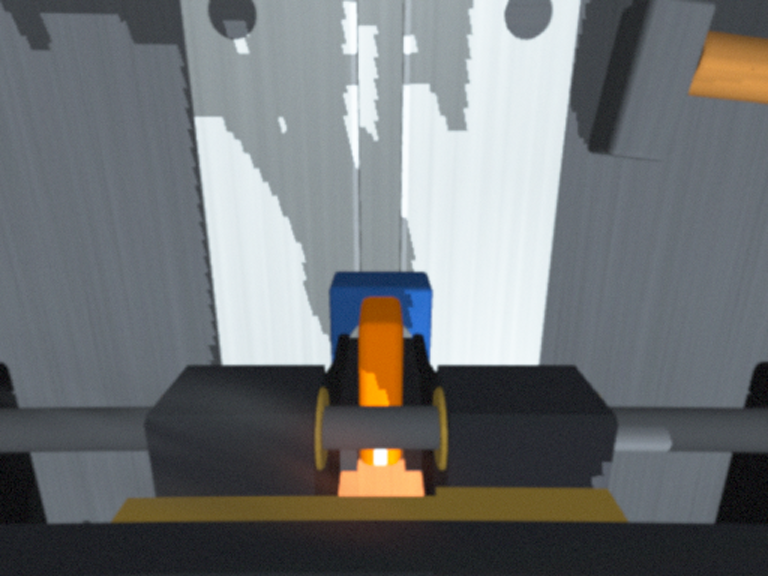

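The T-head is in the slot without side force; the block (331–432) is centred over the mouth (358–404). Lower the rest gently.

Request:
apply_moves:
  series:
    - {"claw": 1,"offset": [0,2,0],"dr": [0,0,0]}
    - {"claw": 1,"offset": [0,4,0],"dr": [0,0,0]}
    - {"claw": 1,"offset": [0,5.5,0],"dr": [0,0,0]}
    - {"claw": 1,"offset": [0,6.5,0],"dr": [0,0,0]}
    - {"claw": 1,"offset": [0,7.5,0],"dr": [0,0,0]}
    - {"claw": 1,"offset": [0,8.2,0],"dr": [0,0,0]}
    - {"claw": 1,"offset": [0,8.8,0],"dr": [0,0,0]}
    - {"claw": 1,"offset": [0,8.8,0],"dr": [0,0,0]}
    - {"claw": 1,"offset": [0,8.8,0],"dr": [0,0,0]}

```text
time_s: 8.52
eef_pos: [0.5361, -0.103, 0.2425]
eef_rot: [0.709, -0.705, 0.003, -0.003]
force: [-0.0, -0.8, -8.4]
opening: 0.158
```

```bash
python3 snap.py wrist w9
```

```text
8.57 [ 0.5361 -0.103   0.2425] yaw -0.41 tilt y [-0.      0.0048 -1.    ] q [ 0.671  0.344 -0.653  1.872  0.239  1.006 -0.09 ] F [-0.72  0.21 -8.13] T [-0.039 -0.113 -0.03 ] op 0.15725701882095536
```

Request:
apply_moves:
  series:
    - {"claw": 1,"offset": [0,0.4,0],"dr": [0,0,0]}
    - {"claw": 1,"offset": [0,0.7,0],"dr": [0,0,0]}
    - {"claw": 1,"offset": [0,0.7,0],"dr": [0,0,0]}

```text
time_s: 8.82
eef_pos: [0.5362, -0.103, 0.2423]
eef_rot: [0.709, -0.706, 0.002, -0.003]
force: [-2.9, 0.6, -1.0]
opening: 0.158
```

```bash
python3 snap.py wrist w10
```

```text
8.87 [ 0.5362 -0.1029  0.2422] yaw -0.41 tilt y [ 2.0e-04  4.5e-03 -1.0e+00] q [ 0.671  0.344 -0.653  1.873  0.24   1.005 -0.091] F [-2.57 -0.22 -0.44] T [ 0.082  0.574 -0.014] op 0.1555276399015901
```

Request:
apply_moves:
  series:
    - {"claw": 1,"offset": [0,-0.1,-2],"dr": [0,0,0]}
    - {"claw": 1,"offset": [0,-0.1,-6],"dr": [0,0,0]}
    - {"claw": 1,"offset": [0,-0.1,-11],"dr": [0,0,0]}
    - {"claw": 1,"offset": [0,-0.1,-16],"dr": [0,0,0]}
    - {"claw": 1,"offset": [0,-0.1,-21],"dr": [0,0,0]}
    - {"claw": 1,"offset": [0,-0.1,-25],"dr": [0,0,0]}
    - {"claw": 1,"offset": [0,-0.1,-28],"dr": [0,0,0]}
    - {"claw": 1,"offset": [0,-0.1,-30],"dr": [0,0,0]}
    - {"claw": 1,"offset": [0,-0.1,-32],"dr": [0,0,0]}
    - {"claw": 1,"offset": [0,-0.1,-33],"dr": [0,0,0]}
    - {"claw": 1,"offset": [0,-0.1,-34],"dr": [0,0,0]}
    - {"claw": 1,"offset": [0,-0.1,-34],"dr": [0,0,0]}

```text
time_s: 9.87
eef_pos: [0.5361, -0.1369, 0.2423]
eef_rot: [0.709, -0.705, 0.002, -0.003]
force: [-0.5, 2.8, -3.2]
opening: 0.156
```

```bash
python3 snap.py wrist w11; python3 snap.py scene s11;python3 snap.py top t11
```

```text
9.92 [ 0.5361 -0.1369  0.2423] yaw -0.4 tilt y [ 4.0e-04  4.4e-03 -1.0e+00] q [ 0.713  0.355 -0.636  1.856  0.241  1.009 -0.029] F [ 0.97  2.34 -3.42] T [ 0.544 -0.125 -0.002] op 0.15303431918129193
9.97 [ 0.536  -0.1369  0.2423] yaw -0.4 tilt y [ 4.0e-04  4.4e-03 -1.0e+00] q [ 0.713  0.355 -0.636  1.856  0.241  1.009 -0.029] F [ 0.16  2.82 -2.11] T [ 0.538 -0.176  0.049] op 0.15587789238830485
10.02 [ 0.5361 -0.1369  0.2423] yaw -0.4 tilt y [ 5.0e-04  4.4e-03 -1.0e+00] q [ 0.713  0.355 -0.636  1.856  0.241  1.009 -0.029] F [ 0.34  2.2  -2.81] T [ 0.538 -0.154 -0.056] op 0.15623413387284546
```

View pics/w11.png

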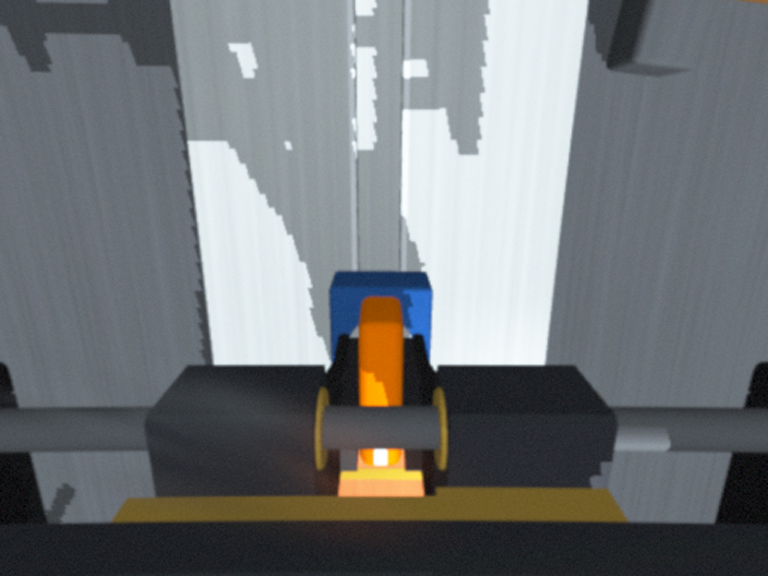

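View pics/t11.png

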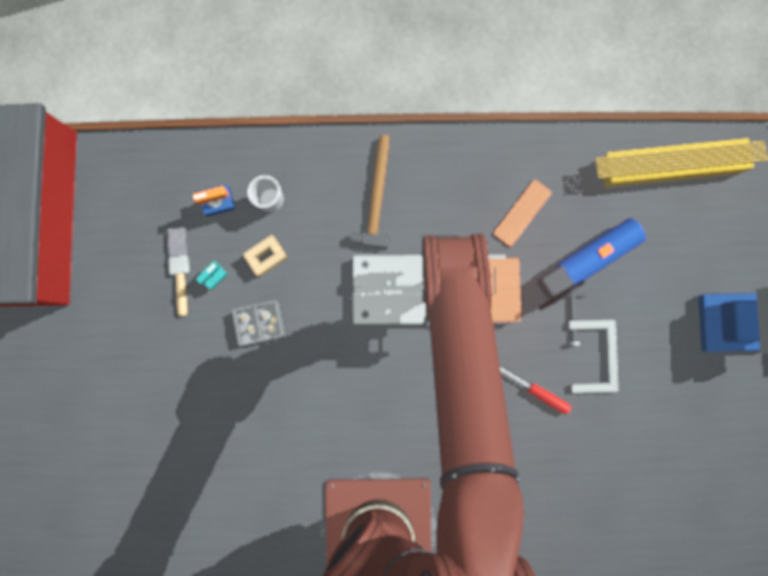

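Request:
apply_moves:
  series:
    - {"claw": 1,"offset": [0,-0.2,-0.5],"dr": [0,0,0]}
    - {"claw": 1,"offset": [0,-0.2,-1],"dr": [0,0,0]}
    - {"claw": 1,"offset": [0,-0.2,-1.5],"dr": [0,0,0]}
    - {"claw": 1,"offset": [0,-0.2,-2],"dr": [0,0,0]}
    - {"claw": 1,"offset": [0,-0.2,-2.5],"dr": [0,0,0]}
    - {"claw": 1,"offset": [0,-0.2,-3],"dr": [0,0,0]}
    - {"claw": 1,"offset": [0,-0.2,-3],"dr": [0,0,0]}

```text
time_s: 10.6
eef_pos: [0.5359, -0.1402, 0.2424]
eef_rot: [0.709, -0.706, 0.003, -0.003]
force: [0.1, 0.8, -5.5]
opening: 0.16
```

```bash
cat > st.py <<'E'
from bench import manip
from h import *
o=manip.get_obs(); m=rot(o['eef_rot']).as_matrix()
print(round(o['time_s'],2),(o['eef_pos']*1000).round(2),'yaw',np.degrees(np.arctan2(m[1,0],m[0,0])).round(2),'ty',m[:,1].round(4),'q7',o['qpos'][6].round(3),'F',o['force'].round(2),'T',o['torque'].round(3),'op',o['opening'].round(3))
E
python3 st.py
```

```text
Traceback (most recent call last):
  File "st.py", line 4, in <module>
    print(round(o['time_s'],2),(o['eef_pos']*1000).round(2),'yaw',np.degrees(np.arctan2(m[1,0],m[0,0])).round(2),'ty',m[:,1].round(4),'q7',o['qpos'][6].round(3),'F',o['force'].round(2),'T',o['torque'].round(3),'op',o['opening'].round(3))
                                                                                                                                                                                                                       ^^^^^^^^^^^^^^^^^^
AttributeError: 'float' object has no attribute 'round'
```

```bash
sed -i "s/o\['opening'\].round(3)/round(o['opening'],3)/" st.py; python3 st.py
```

```text
10.6 [ 535.91 -140.18  242.35] yaw -0.42 ty [ 2.0e-04  4.2e-03 -1.0e+00] q7 -0.024 F [ 0.06  0.79 -5.49] T [ 0.224 -0.108 -0.005] op 0.16
```

Request:
apply_moves:
  series:
    - {"claw": 1,"offset": [0,0,-0.3],"dr": [0,0,0]}
    - {"claw": 1,"offset": [0,0,-0.6],"dr": [0,0,0]}
    - {"claw": 1,"offset": [0,0,-0.9],"dr": [0,0,0]}
    - {"claw": 1,"offset": [0,0,-1.2],"dr": [0,0,0]}
    - {"claw": 1,"offset": [0,0,-1.5],"dr": [0,0,0]}
    - {"claw": 1,"offset": [0,0,-1.5],"dr": [0,0,0]}

```text
time_s: 11.1
eef_pos: [0.5359, -0.1418, 0.2423]
eef_rot: [0.709, -0.706, 0.003, -0.003]
force: [-0.2, 1.9, -5.8]
opening: 0.155
```

```bash
python3 st.py
```

```text
11.1 [ 535.9  -141.77  242.34] yaw -0.42 ty [ 2.0e-04  4.1e-03 -1.0e+00] q7 -0.021 F [-0.23  1.89 -5.8 ] T [ 0.334 -0.023  0.049] op 0.155
```

Request:
apply_moves:
  series:
    - {"claw": 1,"offset": [0,0,-0.3],"dr": [0,0,0]}
    - {"claw": 1,"offset": [0,0,-0.6],"dr": [0,0,0]}
    - {"claw": 1,"offset": [0,0,-0.6],"dr": [0,0,0]}

```text
time_s: 11.35
eef_pos: [0.5359, -0.1425, 0.2423]
eef_rot: [0.709, -0.706, 0.003, -0.003]
force: [-1.1, 2.2, -4.8]
opening: 0.161
```

```bash
python3 st.py
```

```text
11.35 [ 535.9  -142.46  242.33] yaw -0.43 ty [ 2.0e-04  4.1e-03 -1.0e+00] q7 -0.02 F [-1.12  2.16 -4.76] T [ 0.299 -0.098 -0.023] op 0.161
```

Request:
apply_moves:
  series:
    - {"claw": 1,"offset": [0,0,-0.3],"dr": [0,0,0]}
    - {"claw": 1,"offset": [0,0,-0.5],"dr": [0,0,0]}
    - {"claw": 1,"offset": [0,0,-0.5],"dr": [0,0,0]}

```text
time_s: 11.6
eef_pos: [0.5359, -0.143, 0.2423]
eef_rot: [0.709, -0.706, 0.003, -0.003]
force: [0.9, 1.9, -5.6]
opening: 0.156
```

```bash
python3 st.py
```

```text
11.6 [ 535.9  -142.99  242.32] yaw -0.43 ty [ 2.0e-04  4.1e-03 -1.0e+00] q7 -0.019 F [ 0.9   1.9  -5.61] T [ 0.313 -0.076  0.032] op 0.156
```

Request:
apply_moves:
  series:
    - {"claw": 1,"offset": [0,0,-0.3],"dr": [0,0,0]}
    - {"claw": 1,"offset": [0,0,-0.5],"dr": [0,0,0]}
    - {"claw": 1,"offset": [0,0,-0.5],"dr": [0,0,0]}

```text
time_s: 11.85
eef_pos: [0.5359, -0.1436, 0.2423]
eef_rot: [0.709, -0.706, 0.003, -0.003]
force: [-0.4, 1.4, -6.3]
opening: 0.155
```

```bash
python3 st.py
```

```text
11.85 [ 535.88 -143.58  242.32] yaw -0.44 ty [ 2.0e-04  4.1e-03 -1.0e+00] q7 -0.018 F [-0.41  1.37 -6.33] T [ 0.343 -0.033 -0.023] op 0.155
```

Request:
apply_moves:
  series:
    - {"claw": 1,"offset": [0,0,-0.3],"dr": [0,0,0]}
    - {"claw": 1,"offset": [0,0,-0.5],"dr": [0,0,0]}
    - {"claw": 1,"offset": [0,0,-0.5],"dr": [0,0,0]}

```text
time_s: 12.1
eef_pos: [0.5359, -0.1442, 0.2423]
eef_rot: [0.709, -0.706, 0.003, -0.003]
force: [0.7, 1.8, -5.2]
opening: 0.155
```

```bash
python3 st.py
```

```text
12.1 [ 535.86 -144.16  242.31] yaw -0.44 ty [ 2.e-04  4.e-03 -1.e+00] q7 -0.017 F [ 0.69  1.78 -5.24] T [ 0.381 -0.097 -0.051] op 0.155
```

Request:
apply_moves:
  series:
    - {"claw": 1,"offset": [0,0,-0.3],"dr": [0,0,0]}
    - {"claw": 1,"offset": [0,0,-0.5],"dr": [0,0,0]}
    - {"claw": 1,"offset": [0,0,-0.5],"dr": [0,0,0]}

```text
time_s: 12.35
eef_pos: [0.5359, -0.1447, 0.2423]
eef_rot: [0.709, -0.706, 0.003, -0.003]
force: [-0.9, 1.8, -5.1]
opening: 0.159
```

```bash
python3 st.py
```

```text
12.35 [ 535.88 -144.69  242.32] yaw -0.44 ty [ 2.e-04  4.e-03 -1.e+00] q7 -0.016 F [-0.93  1.8  -5.08] T [ 0.383 -0.12  -0.032] op 0.159
```

Request:
apply_moves:
  series:
    - {"claw": 1,"offset": [0,0,-0.2],"dr": [0,0,0]}
    - {"claw": 1,"offset": [0,0,-0.4],"dr": [0,0,0]}
    - {"claw": 1,"offset": [0,0,-0.4],"dr": [0,0,0]}

```text
time_s: 12.6
eef_pos: [0.5359, -0.1451, 0.2423]
eef_rot: [0.708, -0.706, 0.003, -0.003]
force: [0.1, 1.8, -5.4]
opening: 0.158
```

```bash
python3 st.py
```

```text
12.6 [ 535.89 -145.14  242.35] yaw -0.44 ty [ 3.0e-04  3.9e-03 -1.0e+00] q7 -0.015 F [ 0.13  1.81 -5.39] T [ 0.38  -0.031 -0.008] op 0.158
```

```bash
python3 snap.py scene s12; python3 - <<'E'
from h import *
f=ld('pics/s12.npz'); im=f['image']
cv2.imwrite('pics/c12.png',cv2.resize(im[140:215,165:285,::-1],None,fx=6.5,fy=6.5,interpolation=cv2.INTER_CUBIC))
E
```

```text
12.65 [ 0.5359 -0.1451  0.2423] yaw -0.44 tilt y [ 2.e-04  4.e-03 -1.e+00] q [ 0.723  0.358 -0.631  1.851  0.242  1.011 -0.015] F [ 0.09  1.48 -4.84] T [ 0.418 -0.089 -0.015] op 0.15584666335399563
```

View pics/c12.png

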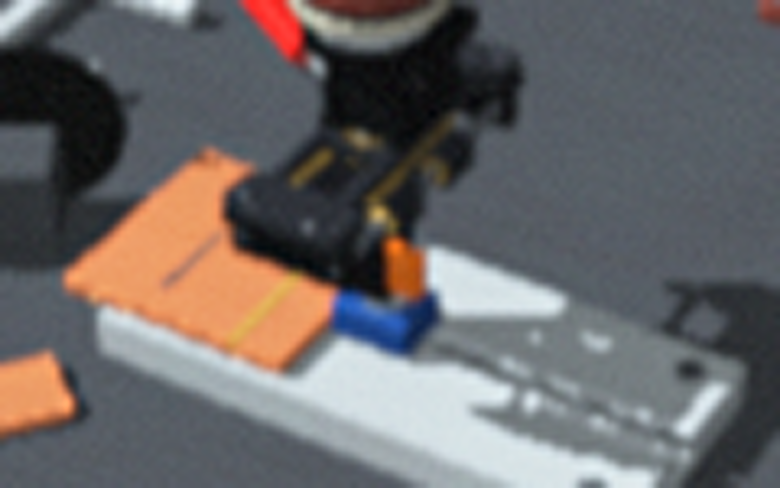

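The block's left face (crop (335,315)) is all but against the plate's edge; forces show no contact yet. I continue in small steps.

Request:
apply_moves:
  series:
    - {"claw": 1,"offset": [0,0,-0.2],"dr": [0,0,0]}
    - {"claw": 1,"offset": [0,0,-0.4],"dr": [0,0,0]}
    - {"claw": 1,"offset": [0,0,-0.4],"dr": [0,0,0]}

```text
time_s: 12.9
eef_pos: [0.5359, -0.1456, 0.2423]
eef_rot: [0.708, -0.706, 0.003, -0.003]
force: [0.7, 1.7, -5.0]
opening: 0.156
```

```bash
python3 st.py
```

```text
12.9 [ 535.87 -145.6   242.34] yaw -0.45 ty [ 3.0e-04  3.9e-03 -1.0e+00] q7 -0.015 F [ 0.73  1.73 -5.  ] T [ 0.425 -0.081 -0.024] op 0.156
```

Request:
apply_moves:
  series:
    - {"claw": 1,"offset": [0,0,-0.2],"dr": [0,0,0]}
    - {"claw": 1,"offset": [0,0,-0.4],"dr": [0,0,0]}
    - {"claw": 1,"offset": [0,0,-0.4],"dr": [0,0,0]}

```text
time_s: 13.15
eef_pos: [0.5358, -0.146, 0.2423]
eef_rot: [0.708, -0.706, 0.003, -0.003]
force: [0.6, 2.7, -4.9]
opening: 0.162
```

```bash
python3 st.py
```

```text
13.15 [ 535.85 -146.05  242.33] yaw -0.45 ty [ 2.0e-04  3.9e-03 -1.0e+00] q7 -0.014 F [ 0.61  2.74 -4.85] T [ 0.375 -0.119 -0.04 ] op 0.162
```

Request:
apply_moves:
  series:
    - {"claw": 1,"offset": [0,0,-0.2],"dr": [0,0,0]}
    - {"claw": 1,"offset": [0,0,-0.4],"dr": [0,0,0]}
    - {"claw": 1,"offset": [0,0,-0.4],"dr": [0,0,0]}

```text
time_s: 13.4
eef_pos: [0.5359, -0.1465, 0.2423]
eef_rot: [0.708, -0.706, 0.003, -0.003]
force: [-0.1, 1.7, -5.0]
opening: 0.153
```

```bash
python3 st.py
```

```text
13.4 [ 535.88 -146.5   242.34] yaw -0.45 ty [ 3.0e-04  3.9e-03 -1.0e+00] q7 -0.013 F [-0.06  1.71 -5.02] T [ 0.39  -0.036 -0.019] op 0.153
```

Request:
apply_moves:
  series:
    - {"claw": 1,"offset": [0,0,-0.2],"dr": [0,0,0]}
    - {"claw": 1,"offset": [0,0,-0.4],"dr": [0,0,0]}
    - {"claw": 1,"offset": [0,0,-0.4],"dr": [0,0,0]}

```text
time_s: 13.65
eef_pos: [0.5358, -0.147, 0.2423]
eef_rot: [0.708, -0.706, 0.003, -0.003]
force: [-0.5, 2.1, -5.1]
opening: 0.158
```

```bash
python3 st.py
```

```text
13.65 [ 535.84 -146.97  242.32] yaw -0.46 ty [ 2.0e-04  3.8e-03 -1.0e+00] q7 -0.012 F [-0.5   2.13 -5.14] T [ 0.39  -0.097 -0.036] op 0.158
```

Request:
apply_moves:
  series:
    - {"claw": 1,"offset": [0,0,-0.2],"dr": [0,0,0]}
    - {"claw": 1,"offset": [0,0,-0.4],"dr": [0,0,0]}
    - {"claw": 1,"offset": [0,0,-0.4],"dr": [0,0,0]}

```text
time_s: 13.9
eef_pos: [0.5358, -0.1474, 0.2423]
eef_rot: [0.708, -0.706, 0.003, -0.003]
force: [-0.5, 2.2, -5.3]
opening: 0.157
```

```bash
python3 st.py
```

```text
13.9 [ 535.85 -147.45  242.31] yaw -0.46 ty [ 3.0e-04  3.8e-03 -1.0e+00] q7 -0.012 F [-0.54  2.23 -5.33] T [ 0.387 -0.089 -0.032] op 0.157
```

Request:
apply_moves:
  series:
    - {"claw": 1,"offset": [0,0,-0.2],"dr": [0,0,0]}
    - {"claw": 1,"offset": [0,0,-0.4],"dr": [0,0,0]}
    - {"claw": 1,"offset": [0,0,-0.4],"dr": [0,0,0]}

```text
time_s: 14.15
eef_pos: [0.5359, -0.1477, 0.2423]
eef_rot: [0.709, -0.706, 0.003, -0.003]
force: [0.2, 1.4, -5.6]
opening: 0.156
```

```bash
python3 st.py
```

```text
14.15 [ 535.86 -147.71  242.33] yaw -0.45 ty [ 2.e-04  4.e-03 -1.e+00] q7 -0.011 F [ 0.24  1.4  -5.63] T [ 0.604 -0.069  0.018] op 0.156
```

Request:
apply_moves:
  series:
    - {"claw": 1,"offset": [0,0,-0.2],"dr": [0,0,0]}
    - {"claw": 1,"offset": [0,0,-0.3],"dr": [0,0,0]}
    - {"claw": 1,"offset": [0,0,-0.3],"dr": [0,0,0]}

```text
time_s: 14.4
eef_pos: [0.5359, -0.1478, 0.2423]
eef_rot: [0.709, -0.706, 0.003, -0.003]
force: [-0.7, 3.2, -4.9]
opening: 0.159
```

```bash
python3 st.py;python3 snap.py scene s13; python3 - <<'E'
from h import *
f=ld('pics/s13.npz'); im=f['image']
cv2.imwrite('pics/c13.png',cv2.resize(im[140:215,165:285,::-1],None,fx=6.5,fy=6.5,interpolation=cv2.INTER_CUBIC))
E
```

```text
14.4 [ 535.87 -147.81  242.32] yaw -0.44 ty [ 2.0e-04  4.3e-03 -1.0e+00] q7 -0.01 F [-0.74  3.25 -4.88] T [ 0.802 -0.017  0.027] op 0.159
14.45 [ 0.5359 -0.1479  0.2423] yaw -0.45 tilt y [ 2.0e-04  4.2e-03 -1.0e+00] q [ 0.727  0.359 -0.63   1.85   0.242  1.011 -0.01 ] F [ 0.69  2.78 -4.72] T [0.843 0.014 0.016] op 0.1598704924984408
```

View pics/c13.png

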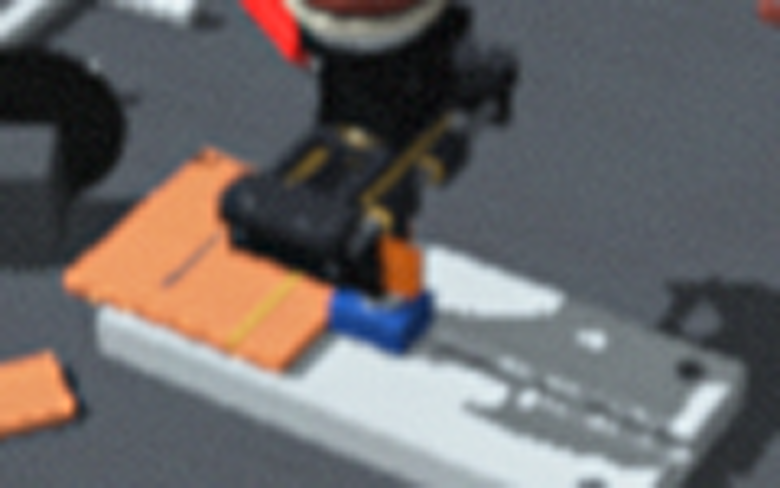

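Contact is felt: the tool stalls and the moment rises from 0.39 to 0.84 N m, and the picture shows the plate not displaced. One small step more for a definite touch.

Request:
apply_moves:
  series:
    - {"claw": 1,"offset": [0,0,-0.2],"dr": [0,0,0]}
    - {"claw": 1,"offset": [0,0,-0.3],"dr": [0,0,0]}
    - {"claw": 1,"offset": [0,0,-0.3],"dr": [0,0,0]}

```text
time_s: 14.7
eef_pos: [0.5359, -0.1479, 0.2423]
eef_rot: [0.709, -0.706, 0.003, -0.003]
force: [-1.8, 4.1, -4.4]
opening: 0.156
```

```bash
python3 st.py
```

```text
14.7 [ 535.88 -147.92  242.33] yaw -0.43 ty [ 1.0e-04  4.5e-03 -1.0e+00] q7 -0.01 F [-1.84  4.08 -4.37] T [0.934 0.025 0.025] op 0.156
```

Request:
apply_moves:
  series:
    - {"claw": 1,"offset": [0,0.1,0],"dr": [0,0.08,0]}
    - {"claw": 1,"offset": [0,0.2,0],"dr": [0,0.17,0]}
    - {"claw": 1,"offset": [0,0.2,0],"dr": [0,0.26,0]}
    - {"claw": 1,"offset": [0,0.2,0],"dr": [0,0.35,0]}
    - {"claw": 1,"offset": [0,0.2,0],"dr": [0,0.44,0]}
    - {"claw": 1,"offset": [0,0.2,0],"dr": [0,0.5,0]}
    - {"claw": 1,"offset": [0,0.2,0],"dr": [0,0.5,0]}

```text
time_s: 15.28
eef_pos: [0.5355, -0.1477, 0.2423]
eef_rot: [0.686, -0.683, 0.18, -0.178]
force: [-4.8, 4.4, 0.1]
opening: 0.154
```

```bash
python3 st.py
```

```text
15.28 [ 535.48 -147.72  242.25] yaw -29.31 ty [-0.0013  0.0045 -1.    ] q7 -0.483 F [-4.82  4.43  0.13] T [1.034 0.906 0.024] op 0.154
```

Request:
apply_moves:
  series:
    - {"claw": 1,"offset": [0,0,0],"dr": [0,0.08,0]}
    - {"claw": 1,"offset": [0,0,0],"dr": [0,0.17,0]}
    - {"claw": 1,"offset": [0,0,0],"dr": [0,0.26,0]}
    - {"claw": 1,"offset": [0,0,0],"dr": [0,0.35,0]}
    - {"claw": 1,"offset": [0,0,0],"dr": [0,0.44,0]}
    - {"claw": 1,"offset": [0,0,0],"dr": [0,0.5,0]}
    - {"claw": 1,"offset": [0,0,0],"dr": [0,0.5,0]}

```text
time_s: 15.87
eef_pos: [0.5352, -0.1472, 0.2423]
eef_rot: [0.619, -0.617, 0.345, -0.342]
force: [-3.4, 4.2, -1.8]
opening: 0.156
```

```bash
python3 st.py
```

```text
15.87 [ 535.18 -147.22  242.3 ] yaw -58.17 ty [-0.0025  0.0048 -1.    ] q7 -0.96 F [-3.4   4.19 -1.85] T [ 1.173  0.825 -0.007] op 0.156
```

Request:
apply_moves:
  series:
    - {"claw": 1,"offset": [0,0,0],"dr": [0,0.08,0]}
    - {"claw": 1,"offset": [0,0,0],"dr": [0,0.17,0]}
    - {"claw": 1,"offset": [0,0,0],"dr": [0,0.26,0]}
    - {"claw": 1,"offset": [0,0,0],"dr": [0,0.35,0]}
    - {"claw": 1,"offset": [0,0,0],"dr": [0,0.44,0]}
    - {"claw": 1,"offset": [0,0,0],"dr": [0,0.53,0]}
    - {"claw": 1,"offset": [0,0,0],"dr": [0,0.58,0]}
    - {"claw": 1,"offset": [0,0,0],"dr": [0,0.58,0]}
    - {"claw": 1,"offset": [0,0,0],"dr": [0,0.58,0]}

```text
time_s: 16.62
eef_pos: [0.5351, -0.1465, 0.2424]
eef_rot: [0.494, -0.493, 0.508, -0.504]
force: [-2.0, 5.4, -1.4]
opening: 0.158
```

```bash
cat > avg.py <<'E'
import sys
from bench import manip, grab_frame
from h import *
T=[];F=[]
for i in range(int(sys.argv[1])):
    grab_frame('wrist'); o=manip.get_obs(); T.append(o['torque']);F.append(o['force'])
print('avg T',np.mean(T,0).round(4),'sd',np.std(T,0).round(4),'F',np.mean(F,0).round(2))
E
python3 avg.py 6; python3 st.py
```

```text
avg T [ 1.3172  0.5427 -0.0099] sd [0.0196 0.0245 0.0304] F [-2.43  5.48 -1.82]
16.92 [ 535.06 -146.52  242.41] yaw -91.35 ty [-0.0033  0.0055 -1.    ] q7 -1.51 F [-2.46  6.01 -1.3 ] T [ 1.315  0.531 -0.002] op 0.161
```

Request:
apply_moves:
  series:
    - {"claw": 1,"offset": [-0.1,0,0],"dr": [0,0.06,0]}
    - {"claw": 1,"offset": [-0.2,0,0],"dr": [0,0.12,0]}
    - {"claw": 1,"offset": [-0.3,0,0.1],"dr": [0,0.18,0]}
    - {"claw": 1,"offset": [-0.4,0,0.1],"dr": [0,0.24,0]}
    - {"claw": 1,"offset": [-0.4,0,0.1],"dr": [0,0.28,0]}
    - {"claw": 1,"offset": [-0.4,0,0.1],"dr": [0,0.28,0]}

```text
time_s: 17.42
eef_pos: [0.5352, -0.1459, 0.2425]
eef_rot: [0.418, -0.418, 0.572, -0.568]
force: [-1.4, 3.5, -3.9]
opening: 0.16
```

```bash
python3 avg.py 8; python3 st.py
```

```text
avg T [0.9557 0.2115 0.0398] sd [0.0704 0.0412 0.0272] F [-1.06  3.82 -2.96]
17.82 [ 535.15 -146.07  242.45] yaw -107.37 ty [-0.0033  0.0057 -1.    ] q7 -1.777 F [-1.05  4.59 -2.79] T [1.043 0.179 0.011] op 0.158
```

Request:
apply_moves:
  series:
    - {"claw": 1,"offset": [-0.1,0,0],"dr": [0,0.05,0]}
    - {"claw": 1,"offset": [-0.2,0,0],"dr": [0,0.09,0]}
    - {"claw": 1,"offset": [-0.2,0,0],"dr": [0,0.09,0]}

```text
time_s: 18.07
eef_pos: [0.5352, -0.1458, 0.2424]
eef_rot: [0.392, -0.392, 0.591, -0.586]
force: [-2.0, 4.5, -2.5]
opening: 0.154
```

```bash
python3 avg.py 8; python3 st.py
```

```text
avg T [0.9212 0.2363 0.0207] sd [0.0254 0.0435 0.0185] F [-0.8   3.61 -2.89]
18.47 [ 535.24 -145.88  242.47] yaw -112.5 ty [-0.0033  0.0057 -1.    ] q7 -1.863 F [-0.5   4.29 -2.6 ] T [0.915 0.22  0.041] op 0.157
```

Request:
apply_moves:
  series:
    - {"claw": 1,"offset": [-0.1,0,0],"dr": [0,0.05,0]}
    - {"claw": 1,"offset": [-0.2,0,0],"dr": [0,0.09,0]}
    - {"claw": 1,"offset": [-0.2,0,0],"dr": [0,0.09,0]}

```text
time_s: 18.72
eef_pos: [0.5353, -0.1457, 0.2424]
eef_rot: [0.366, -0.366, 0.608, -0.603]
force: [-1.7, 3.7, -3.9]
opening: 0.156
```

```bash
python3 avg.py 8; python3 st.py
```

```text
avg T [0.8825 0.1857 0.0119] sd [0.028  0.0225 0.0299] F [-0.91  3.74 -3.08]
19.12 [ 535.26 -145.78  242.45] yaw -117.64 ty [-0.0034  0.0057 -1.    ] q7 -1.949 F [-0.49  4.17 -3.5 ] T [0.842 0.179 0.001] op 0.158
```

Request:
apply_moves:
  series:
    - {"claw": 1,"offset": [-0.1,0,0],"dr": [0,0.04,0]}
    - {"claw": 1,"offset": [-0.1,0,0],"dr": [0,0.08,0]}
    - {"claw": 1,"offset": [-0.1,0,0],"dr": [0,0.08,0]}

```text
time_s: 19.37
eef_pos: [0.5354, -0.1456, 0.2425]
eef_rot: [0.341, -0.341, 0.622, -0.617]
force: [-1.7, 4.0, -2.9]
opening: 0.157
```

```bash
python3 avg.py 8; python3 st.py
```

```text
avg T [0.9075 0.169  0.032 ] sd [0.0396 0.0237 0.0352] F [-1.16  3.37 -3.26]
19.77 [ 535.32 -145.64  242.45] yaw -122.19 ty [-0.0034  0.0057 -1.    ] q7 -2.025 F [-0.89  3.68 -2.96] T [0.925 0.136 0.041] op 0.158
```

Request:
apply_moves:
  series:
    - {"claw": 1,"offset": [0,0,0],"dr": [0,0.04,0]}
    - {"claw": 1,"offset": [0,0,0],"dr": [0,0.08,0]}
    - {"claw": 1,"offset": [0,0,0],"dr": [0,0.08,0]}

```text
time_s: 20.02
eef_pos: [0.5354, -0.1455, 0.2425]
eef_rot: [0.316, -0.316, 0.635, -0.63]
force: [0.3, 3.7, -2.7]
opening: 0.153
```

```bash
python3 avg.py 8; python3 st.py
```

```text
avg T [1.0151 0.1657 0.0307] sd [0.05   0.0244 0.0187] F [-0.85  4.3  -3.05]
20.42 [ 535.35 -145.61  242.48] yaw -126.75 ty [-0.0033  0.0058 -1.    ] q7 -2.101 F [ 0.19  3.96 -2.74] T [1.08  0.205 0.036] op 0.16
```

Request:
apply_moves:
  series:
    - {"claw": 1,"offset": [-0.1,0,0],"dr": [0,0.04,0]}
    - {"claw": 1,"offset": [-0.1,0,0],"dr": [0,0.08,0]}
    - {"claw": 1,"offset": [-0.1,0,0],"dr": [0,0.08,0]}

```text
time_s: 20.67
eef_pos: [0.5354, -0.1455, 0.2424]
eef_rot: [0.291, -0.291, 0.647, -0.642]
force: [-0.3, 4.0, -3.2]
opening: 0.157
```

```bash
python3 avg.py 8; python3 st.py
```

```text
avg T [ 1.0392  0.1381 -0.0186] sd [0.0241 0.0209 0.0289] F [-0.72  4.48 -2.84]
21.07 [ 535.38 -145.56  242.47] yaw -131.31 ty [-0.0033  0.0058 -1.    ] q7 -2.177 F [ 0.15  4.47 -2.67] T [ 1.049  0.156 -0.011] op 0.154
```

Request:
apply_moves:
  series:
    - {"claw": 1,"offset": [0,0,0],"dr": [0,0.04,0]}
    - {"claw": 1,"offset": [0,0,0],"dr": [0,0.08,0]}
    - {"claw": 1,"offset": [0,0,0],"dr": [0,0.08,0]}

```text
time_s: 21.32
eef_pos: [0.5354, -0.1454, 0.2424]
eef_rot: [0.265, -0.265, 0.658, -0.653]
force: [-1.0, 4.2, -3.8]
opening: 0.155
```

```bash
python3 avg.py 8; python3 st.py
```

```text
avg T [ 1.1398 -0.0359 -0.0135] sd [0.0407 0.037  0.0259] F [-0.42  4.64 -3.92]
21.72 [ 535.41 -145.45  242.45] yaw -135.86 ty [-0.0032  0.0059 -1.    ] q7 -2.253 F [-0.17  4.07 -4.19] T [ 1.164 -0.074  0.002] op 0.158
```

```bash
python3 snap.py wrist w14;python3 snap.py scene s14; python3 - <<'E'
from h import *
f=ld('pics/s14.npz'); im=f['image']
cv2.imwrite('pics/c14.png',cv2.resize(im[140:215,165:285,::-1],None,fx=6.5,fy=6.5,interpolation=cv2.INTER_CUBIC))
E
```

```text
21.77 [ 0.5354 -0.1455  0.2424] yaw -135.87 tilt y [-0.0033  0.0059 -1.    ] q [ 0.404  0.302 -0.251  1.866  0.082  0.988 -2.253] F [ 0.68  4.4  -3.51] T [ 1.205 -0.073 -0.056] op 0.15915392405653503
21.82 [ 0.5354 -0.1455  0.2424] yaw -135.87 tilt y [-0.0033  0.0059 -1.    ] q [ 0.404  0.302 -0.251  1.866  0.082  0.988 -2.253] F [ 0.07  4.95 -4.2 ] T [ 1.229 -0.092  0.05 ] op 0.15689604848866276
```

View pics/w14.png

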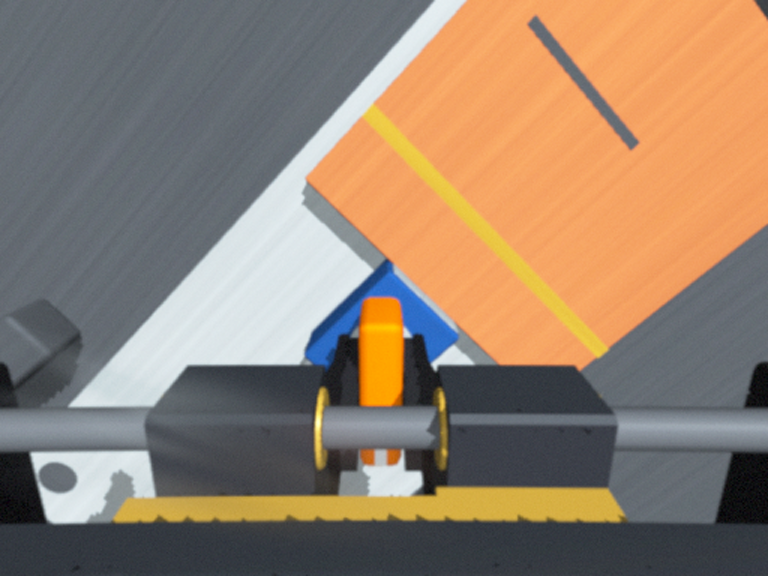

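View pics/c14.png

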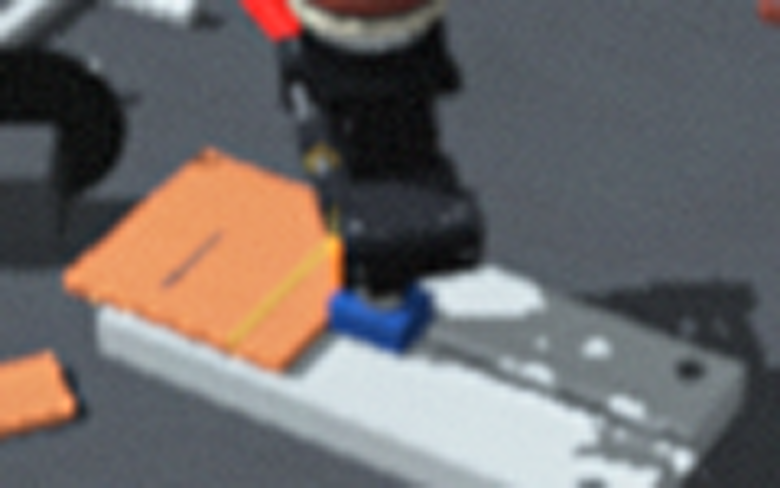

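```bash
cat > avg.py <<'E'
import sys
from bench import manip, grab_frame
from h import *
T=[];F=[];J=[]
for i in range(int(sys.argv[1])):
    if i: grab_frame('wrist')
    o=manip.get_obs(); T.append(o['torque']);F.append(o['force']);J.append(o['joint_torque'][6])
m=rot(o['eef_rot']).as_matrix()
print('avg T',np.mean(T,0).round(4),'F',np.mean(F,0).round(2),'J7',np.round(J,4),'Tz',np.round(np.array(T)[:,2],3))
print(round(o['time_s'],2),(o['eef_pos']*1000).round(2),'yaw',np.degrees(np.arctan2(m[1,0],m[0,0])).round(2),'q7',o['qpos'][6].round(3))
E
python3 avg.py 4
```

```text
avg T [ 1.241  -0.1294  0.023 ] F [-0.24  4.88 -4.34] J7 [ 0.0018 -0.0018 -0.0045 -0.0066] Tz [ 0.05   0.036  0.021 -0.016]
21.97 [ 535.4  -145.49  242.44] yaw -135.88 q7 -2.254
```

Request:
apply_moves:
  series:
    - {"claw": 1,"offset": [0,0,0],"dr": [0,0.03,0]}
    - {"claw": 1,"offset": [0,0,0],"dr": [0,0.06,0]}

```text
time_s: 22.13
eef_pos: [0.5354, -0.1454, 0.2424]
eef_rot: [0.245, -0.246, 0.666, -0.661]
force: [0.7, 5.3, -4.9]
opening: 0.158
```

```bash
python3 avg.py 8
```

```text
avg T [ 1.2241 -0.1773 -0.0089] F [ 0.48  5.02 -5.11] J7 [ 0.7835  0.4157 -0.5646 -0.1798 -0.0261  0.0145  0.024   0.0259] Tz [ 0.096  0.031  0.032 -0.087 -0.055 -0.012 -0.02  -0.056]
22.48 [ 535.4  -145.39  242.35] yaw -139.31 q7 -2.311
```

Request:
apply_moves:
  series:
    - {"claw": 1,"offset": [0,0,0],"dr": [0,0.004,0]}
    - {"claw": 1,"offset": [0,0,0],"dr": [0,0.009,0]}
    - {"claw": 1,"offset": [0,0,0],"dr": [0,0.014,0]}
    - {"claw": 1,"offset": [0,0,0],"dr": [0,0.019,0]}
    - {"claw": 1,"offset": [0,0,0],"dr": [0,0.024,0]}
    - {"claw": 1,"offset": [0,0,0],"dr": [0,0.028,0]}
    - {"claw": 1,"offset": [0,0,0],"dr": [0,0.03,0]}
    - {"claw": 1,"offset": [0,0,0],"dr": [0,0.03,0]}

```text
time_s: 23.15
eef_pos: [0.5355, -0.1453, 0.2423]
eef_rot: [0.235, -0.236, 0.669, -0.664]
force: [1.5, 4.8, -3.6]
opening: 0.157
```

```bash
python3 avg.py 10
```

```text
avg T [ 1.186  -0.232   0.0637] F [ 0.53  5.34 -4.79] J7 [-0.1257 -0.093  -0.0753 -0.0704 -0.0693 -0.069  -0.0689 -0.0689 -0.069
 -0.069 ] Tz [ 0.045  0.086  0.078  0.042 -0.004  0.087  0.133 -0.02   0.084  0.106]
23.6 [ 535.45 -145.34  242.33] yaw -141.04 q7 -2.34
```

Request:
apply_moves:
  series:
    - {"claw": 1,"offset": [0,0,0],"dr": [0,0.004,0]}
    - {"claw": 1,"offset": [0,0,0],"dr": [0,0.009,0]}
    - {"claw": 1,"offset": [0,0,0],"dr": [0,0.014,0]}
    - {"claw": 1,"offset": [0,0,0],"dr": [0,0.018,0]}
    - {"claw": 1,"offset": [0,0,0],"dr": [0,0.02,0]}
    - {"claw": 1,"offset": [0,0,0],"dr": [0,0.02,0]}
    - {"claw": 1,"offset": [0,0,0],"dr": [0,0.02,0]}

```text
time_s: 24.18
eef_pos: [0.5355, -0.1453, 0.2423]
eef_rot: [0.229, -0.229, 0.671, -0.667]
force: [0.4, 5.2, -5.8]
opening: 0.157
```

```bash
python3 avg.py 8
```

```text
avg T [ 1.1675 -0.2379  0.0468] F [ 0.6   5.19 -5.  ] J7 [-0.0836 -0.0758 -0.074  -0.0736 -0.0736 -0.0736 -0.0737 -0.0737] Tz [0.045 0.04  0.133 0.043 0.005 0.014 0.048 0.047]
24.53 [ 535.44 -145.31  242.27] yaw -142.2 q7 -2.359
```

Request:
apply_moves:
  series:
    - {"claw": 1,"offset": [0,0,0],"dr": [0,0.005,0]}
    - {"claw": 1,"offset": [0,0,0],"dr": [0,0.011,0]}
    - {"claw": 1,"offset": [0,0,0],"dr": [0,0.017,0]}
    - {"claw": 1,"offset": [0,0,0],"dr": [0,0.023,0]}
    - {"claw": 1,"offset": [0,0,0],"dr": [0,0.028,0]}
    - {"claw": 1,"offset": [0,0,0],"dr": [0,0.03,0]}
    - {"claw": 1,"offset": [0,0,0],"dr": [0,0.03,0]}

```text
time_s: 25.12
eef_pos: [0.5355, -0.1453, 0.2423]
eef_rot: [0.218, -0.219, 0.675, -0.67]
force: [0.7, 5.7, -4.3]
opening: 0.158
```

```bash
python3 avg.py 8
```

```text
avg T [ 1.1332 -0.2456  0.0778] F [ 0.36  5.07 -4.99] J7 [-0.1429 -0.1062 -0.0876 -0.0824 -0.0815 -0.0812 -0.0811 -0.0812] Tz [0.079 0.051 0.084 0.072 0.1   0.094 0.086 0.056]
25.47 [ 535.48 -145.27  242.27] yaw -143.94 q7 -2.388
```

Request:
apply_moves:
  series:
    - {"claw": 1,"offset": [0,0,0],"dr": [0,0.005,0]}
    - {"claw": 1,"offset": [0,0,0],"dr": [0,0.011,0]}
    - {"claw": 1,"offset": [0,0,0],"dr": [0,0.017,0]}
    - {"claw": 1,"offset": [0,0,0],"dr": [0,0.023,0]}
    - {"claw": 1,"offset": [0,0,0],"dr": [0,0.028,0]}
    - {"claw": 1,"offset": [0,0,0],"dr": [0,0.03,0]}
    - {"claw": 1,"offset": [0,0,0],"dr": [0,0.03,0]}

```text
time_s: 26.05
eef_pos: [0.5355, -0.1452, 0.2422]
eef_rot: [0.208, -0.209, 0.678, -0.673]
force: [0.7, 5.6, -5.1]
opening: 0.158
```

```bash
python3 avg.py 8
```

```text
avg T [ 1.1309 -0.2627  0.114 ] F [ 0.67  5.36 -5.15] J7 [-0.1528 -0.1159 -0.0973 -0.0923 -0.0911 -0.091  -0.091  -0.091 ] Tz [0.177 0.097 0.135 0.134 0.097 0.129 0.097 0.046]
26.4 [ 535.5  -145.23  242.25] yaw -145.68 q7 -2.418
```

Request:
apply_moves:
  series:
    - {"claw": 1,"offset": [0,0,0],"dr": [0,0.005,0]}
    - {"claw": 1,"offset": [0,0,0],"dr": [0,0.011,0]}
    - {"claw": 1,"offset": [0,0,0],"dr": [0,0.017,0]}
    - {"claw": 1,"offset": [0,0,0],"dr": [0,0.023,0]}
    - {"claw": 1,"offset": [0,0,0],"dr": [0,0.028,0]}
    - {"claw": 1,"offset": [0,0,0],"dr": [0,0.03,0]}
    - {"claw": 1,"offset": [0,0,0],"dr": [0,0.03,0]}

```text
time_s: 26.98
eef_pos: [0.5355, -0.1452, 0.2422]
eef_rot: [0.198, -0.199, 0.681, -0.676]
force: [0.7, 4.7, -6.2]
opening: 0.159
```

```bash
python3 avg.py 12
```

```text
avg T [ 1.1116 -0.2578  0.0958] F [ 0.32  5.12 -5.12] J7 [-0.1637 -0.1266 -0.1079 -0.1029 -0.1018 -0.1018 -0.1014 -0.1015 -0.1015
 -0.1017 -0.1017 -0.1016] Tz [0.124 0.112 0.097 0.129 0.09  0.113 0.096 0.075 0.033 0.131 0.066 0.084]
27.53 [ 535.52 -145.15  242.2 ] yaw -147.42 q7 -2.447
```

Request:
apply_moves:
  series:
    - {"claw": 1,"offset": [0,0,0],"dr": [0,0.005,0]}
    - {"claw": 1,"offset": [0,0,0],"dr": [0,0.01,0]}
    - {"claw": 1,"offset": [0,0,0],"dr": [0,0.015,0]}
    - {"claw": 1,"offset": [0,0,0],"dr": [0,0.02,0]}
    - {"claw": 1,"offset": [0,0,0],"dr": [0,0.025,0]}
    - {"claw": 1,"offset": [0,0,0],"dr": [0,0.025,0]}
    - {"claw": 1,"offset": [0,0,0],"dr": [0,0.025,0]}

```text
time_s: 28.12
eef_pos: [0.5356, -0.1451, 0.2422]
eef_rot: [0.189, -0.19, 0.684, -0.679]
force: [0.3, 5.5, -4.5]
opening: 0.16
```

```bash
python3 avg.py 12; python3 snap.py wrist w15
```

```text
avg T [ 1.1018 -0.2606  0.0929] F [ 0.36  4.75 -5.25] J7 [-0.1237 -0.106  -0.1018 -0.101  -0.1007 -0.1007 -0.1007 -0.1006 -0.1006
 -0.1008 -0.1007 -0.1007] Tz [0.126 0.064 0.097 0.041 0.121 0.072 0.125 0.116 0.08  0.103 0.117 0.052]
28.67 [ 535.56 -145.16  242.16] yaw -148.88 q7 -2.471
28.72 [ 0.5356 -0.1452  0.2422] yaw -148.88 tilt y [-0.0029  0.0061 -1.    ] q [ 0.374  0.3   -0.218  1.868  0.07   0.986 -2.471] F [ 0.98  5.27 -4.96] T [ 1.059 -0.289  0.09 ] op 0.15500919404726396
```

View pics/w15.png

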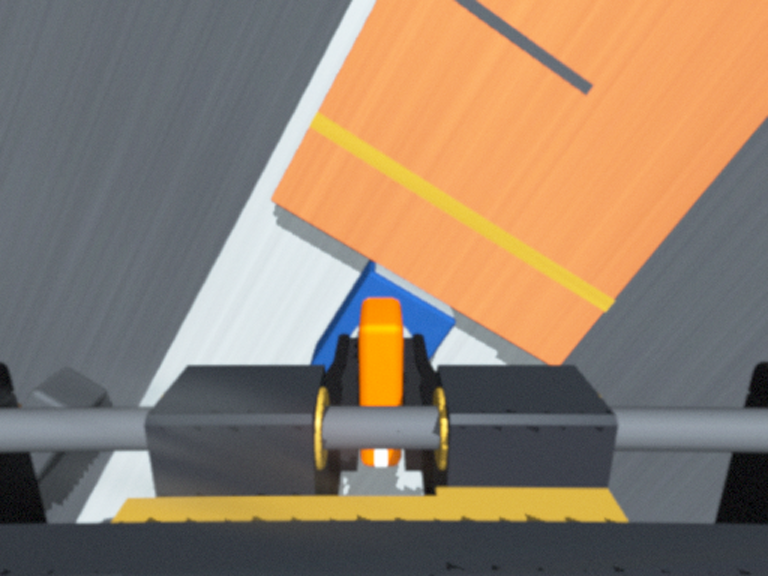

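Request:
apply_moves:
  series:
    - {"claw": 1,"offset": [0,0,0],"dr": [0,0.003,0]}
    - {"claw": 1,"offset": [0,0,0],"dr": [0,0.007,0]}
    - {"claw": 1,"offset": [0,0,0],"dr": [0,0.011,0]}
    - {"claw": 1,"offset": [0,0,0],"dr": [0,0.015,0]}
    - {"claw": 1,"offset": [0,0,0],"dr": [0,0.018,0]}
    - {"claw": 1,"offset": [0,0,0],"dr": [0,0.021,0]}
    - {"claw": 1,"offset": [0,0,0],"dr": [0,0.023,0]}
    - {"claw": 1,"offset": [0,0,0],"dr": [0,0.025,0]}
    - {"claw": 1,"offset": [0,0,0],"dr": [0,0.026,0]}

```text
time_s: 29.47
eef_pos: [0.5356, -0.1451, 0.2422]
eef_rot: [0.18, -0.181, 0.686, -0.681]
force: [0.3, 5.4, -5.0]
opening: 0.157
```

```bash
python3 avg.py 10
```

```text
avg T [ 1.1026 -0.2784  0.1395] F [ 0.54  5.26 -5.32] J7 [-0.1311 -0.1283 -0.1513 -0.1353 -0.1295 -0.128  -0.1276 -0.1277 -0.1276
 -0.1276] Tz [0.143 0.139 0.186 0.109 0.115 0.145 0.146 0.153 0.175 0.085]
29.92 [ 535.58 -145.14  242.15] yaw -150.39 q7 -2.496
```

Torque settles at 0.13 N m (J7 0.128, wrist 0.14). It has gone firm, so I open and withdraw straight up.

Request:
apply_moves:
  series:
    - {"claw": 0.7,"offset": [0,0,0],"dr": [0,0,0]}
    - {"claw": 0.5,"offset": [0,0,0],"dr": [0,0,0]}
    - {"claw": 0.5,"offset": [0,0,0],"dr": [0,0,0]}
    - {"claw": 0.5,"offset": [0,0,0],"dr": [0,0,0]}
    - {"claw": 0.5,"offset": [0,0,0],"dr": [0,0,0]}
    - {"claw": 0.5,"offset": [0,0,0],"dr": [0,0,0]}
    - {"claw": 0.5,"offset": [0,0,0],"dr": [0,0,0]}

```text
time_s: 30.5
eef_pos: [0.5356, -0.1453, 0.2422]
eef_rot: [0.18, -0.181, 0.686, -0.681]
force: [0.5, 0.3, -0.2]
opening: 0.489
```

```bash
python3 avg.py 3; python3 snap.py wrist w16
```

```text
avg T [ 0.0926  0.0164 -0.0023] F [0.34 0.24 0.  ] J7 [-0.0011 -0.0007 -0.0005] Tz [-0.019 -0.011  0.023]
30.6 [ 535.6  -145.15  242.19] yaw -150.39 q7 -2.496
30.65 [ 0.5356 -0.1451  0.2422] yaw -150.39 tilt y [-0.0029  0.006  -1.    ] q [ 0.371  0.299 -0.214  1.868  0.069  0.985 -2.496] F [ 0.03 -0.17  0.46] T [ 0.09   0.023 -0.08 ] op 0.5014749979594636
```

View pics/w16.png

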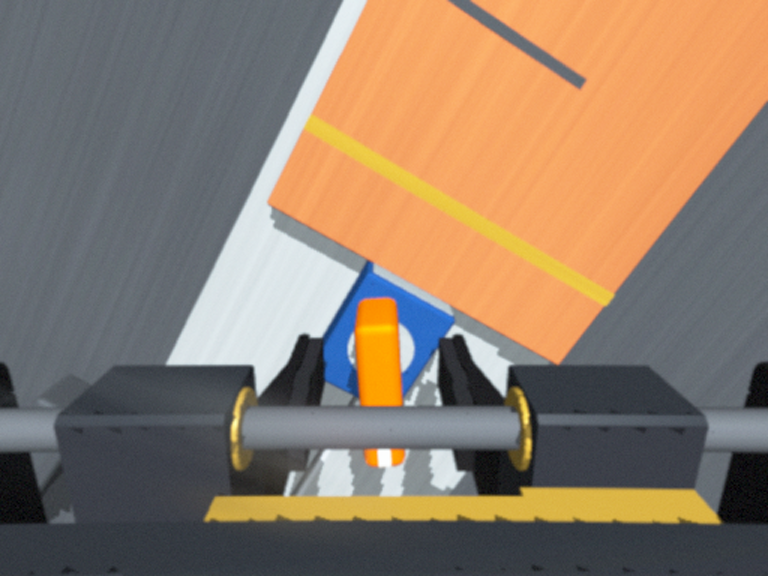

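The pads are clear; the knob (top (377,310), bottom (385,460)) eased back a couple of degrees relative to the jaws, as the description predicts. Free-air J7 torque is zero, so the torque reading was unbiased. Withdraw.

Request:
apply_moves:
  series:
    - {"claw": 0.5,"offset": [0,-5,0],"dr": [0,0,0]}
    - {"claw": 0.5,"offset": [0,-20,0],"dr": [0,0,0]}
    - {"claw": 0.5,"offset": [0,-45,0],"dr": [0,0,0]}
    - {"claw": 0.3,"offset": [0,-75,0],"dr": [0,0,0]}
    - {"claw": 0.3,"offset": [0,-110,0],"dr": [0,0,0]}
    - {"claw": 0.3,"offset": [0,-140,-20],"dr": [0,0,0]}
    - {"claw": 0.3,"offset": [0,-150,-60],"dr": [0,0,0]}
    - {"claw": 0.3,"offset": [0,-150,-60],"dr": [0,0,0]}
    - {"claw": 0.3,"offset": [0,-150,-60],"dr": [0,0,0]}
    - {"claw": 0.3,"offset": [0,-150,-60],"dr": [0,0,0]}

```text
time_s: 31.48
eef_pos: [0.5062, -0.0941, 0.3927]
eef_rot: [0.18, -0.181, 0.686, -0.682]
force: [-0.4, -0.4, -0.4]
opening: 0.698
```

```bash
python3 snap.py wrist w17; python3 snap.py scene s17; python3 - <<'E'
from h import *
f=ld('pics/w17.npz'); im=f['image']
h=cv2.cvtColor(im,cv2.COLOR_RGB2HSV)
cv2.imwrite('pics/c17.png',cv2.resize(im[100:240,170:340,::-1],None,fx=4.5,fy=4.5,interpolation=cv2.INTER_CUBIC))
E
```

```text
31.53 [ 0.5063 -0.0946  0.3922] yaw -150.42 tilt y [-0.0035  0.0057 -1.    ] q [ 0.341  0.083 -0.253  1.794  0.016  1.272 -2.542] F [-0.39 -0.04  0.35] T [0.117 0.031 0.036] op 0.6980831721564511
31.58 [ 0.5064 -0.0948  0.3919] yaw -150.45 tilt y [-0.004  0.006 -1.   ] q [ 0.341  0.084 -0.253  1.794  0.016  1.272 -2.542] F [ 0.33 -0.06  0.36] T [0.099 0.003 0.019] op 0.6959712462206732
```

View pics/w17.png

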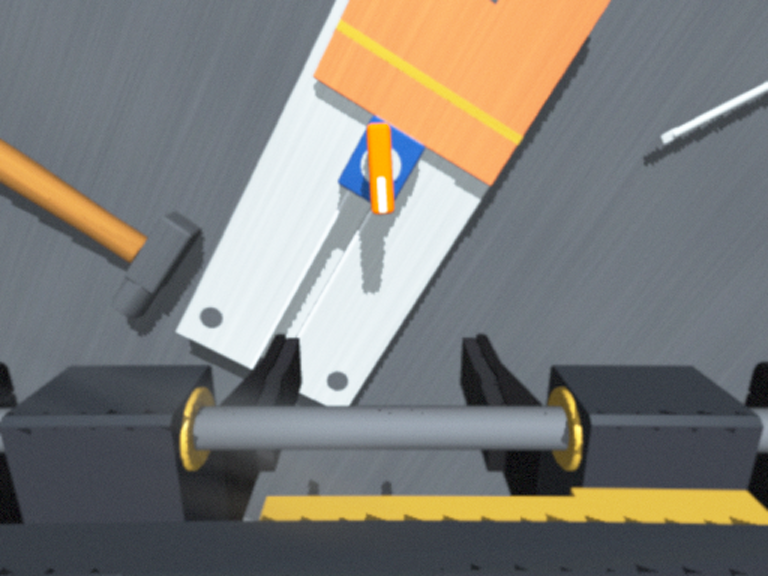

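View pics/s17.png

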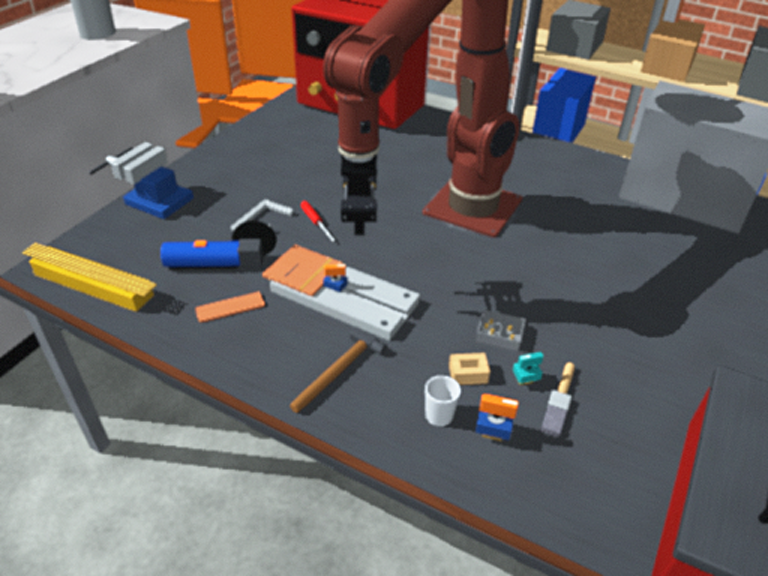

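The block (340–424, 117–205) sits in the slot with its steel face at the plate's edge, and the other things look unmoved. One numeric check of plate and stop follows.

```bash
python3 - <<'E'
from h import *
f=ld('pics/w17.npz'); im=f['image']; h=cv2.cvtColor(im,cv2.COLOR_RGB2HSV)
cop=((h[:,:,0]<18)&(h[:,:,1]>90)&(h[:,:,2]>100)).astype(np.uint8); 
# plate +y edge points: for columns, lowest copper pixel connected (avoid knob)
n,l,s,c=cv2.connectedComponentsWithStats(cop)
pts=[]
for col in list(range(222,246,3))+list(range(290,322,3)):
    r=np.where(cop[:130,col])[0]; pts.append((col,r.max()+.5))
P=plane(f,pts,.038); print(np.c_[pts,(P*1000).round(1)][:, [0,1,2,3]].tolist())
b=((h[:,:,0]>105)&(h[:,:,0]<125)&(h[:,:,1]>130)&(h[:,:,2]>100)).astype(np.uint8); b[145:]=0;b[:,:215]=0;b[:,300:]=0
ct=max(cv2.findContours(b,0,cv2.CHAIN_APPROX_NONE)[0],key=cv2.contourArea).reshape(-1,2)
Q=(plane(f,ct,.052)[:,:2]*1000).astype(np.float32); r=cv2.minAreaRect(Q); print('block top',r, cv2.boxPoints(r).round(1).tolist())
h_=cv2.convexHull(ct)
cv2.imwrite('pics/c17.png',cv2.resize(im[70:150,210:300,::-1],None,fx=7,fy=7,interpolation=cv2.INTER_CUBIC))
E
```

```text
[[222.0, 59.5, 586.1, -172.4], [225.0, 61.5, 582.7, -172.3], [228.0, 63.5, 579.3, -172.1], [231.0, 65.5, 575.8, -172.0], [234.0, 66.5, 572.8, -172.7], [237.0, 68.5, 569.4, -172.5], [240.0, 70.5, 565.9, -172.4], [243.0, 72.5, 562.4, -172.2], [290.0, 101.5, 507.2, -171.7], [293.0, 103.5, 503.5, -171.6], [296.0, 105.5, 499.7, -171.4], [299.0, 106.5, 496.5, -172.1], [302.0, 108.5, 492.8, -171.9], [305.0, 110.5, 489.0, -171.7], [308.0, 112.5, 485.2, -171.6], [311.0, 114.5, 481.5, -171.4], [314.0, 116.5, 477.6, -171.2], [317.0, 118.5, 473.8, -171.0], [320.0, 119.5, 470.6, -171.7]]
block top ((521.2462158203125, -158.11328125), (20.048675537109375, 43.123138427734375), 33.247657775878906) [[501.0, -145.60000610351562], [524.7000122070312, -181.60000610351562], [541.5, -170.60000610351562], [517.7999877929688, -134.60000610351562]]
```

View pics/c17.png

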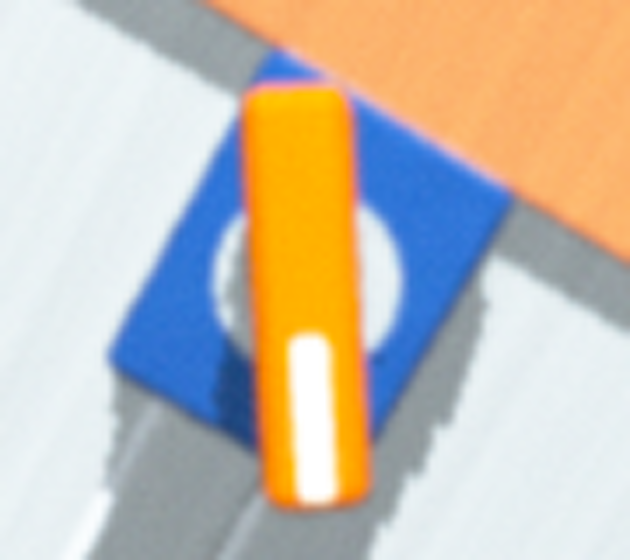

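```bash
python3 - <<'E'
from h import *
a=ld('pics/scene0.npz')['image'].astype(int); b=ld('pics/s17.npz')['image'].astype(int)
d=np.abs(a-b).max(2)
sub=d[155:210,165:260]; print('plate area diff',(sub>60).sum()); yy,xx=np.where(sub>60); print(xx.min()+165,xx.max()+165,yy.min()+155,yy.max()+155) if len(xx) else 0
def edges(im):
    h=cv2.cvtColor(im.astype(np.uint8),cv2.COLOR_RGB2HSV); m=(h[:,:,0]<18)&(h[:,:,1]>90)&(h[:,:,2]>120)
    return [(r,np.where(m[r,165:240])[0].min()+165,np.where(m[r,165:222])[0].max()+165) for r in(178,182,186,190,194)]
print(edges(a),edges(b))
p=proj(ld('pics/scene0.npz'),[[.536,-.172,.038],[.536,-.177,.038],[.47,-.172,.038]]);print(p)
o=np.hstack([cv2.resize(x[155:205,170:245].astype(np.uint8)[:,:,::-1],None,fx=5,fy=5) for x in(a,b)]);cv2.imwrite('pics/c18.png',o)
E
```

```text
plate area diff 282
215 248 155 195
[(178, np.int64(179), np.int64(221)), (182, np.int64(175), np.int64(221)), (186, np.int64(179), np.int64(218)), (190, np.int64(191), np.int64(214)), (194, np.int64(171), np.int64(210))] [(178, np.int64(178), np.int64(221)), (182, np.int64(175), np.int64(221)), (186, np.int64(179), np.int64(214)), (190, np.int64(191), np.int64(214)), (194, np.int64(171), np.int64(210))]
[[217.57554785 185.30177112]
 [216.44014743 184.86317485]
 [226.9066096  175.592747  ]]
```

View pics/c18.png

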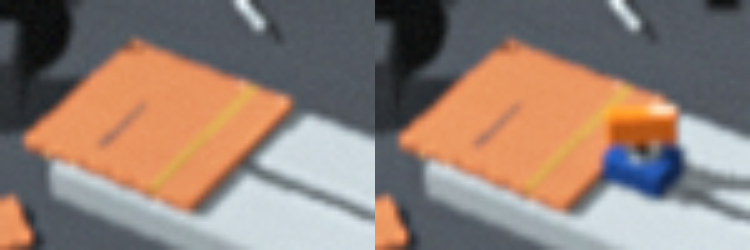

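```bash
python3 - <<'E'
from h import *
a=ld('pics/scene0.npz')['image']; b=ld('pics/s17.npz')['image']
g=[cv2.cvtColor(x,cv2.COLOR_RGB2GRAY).astype(np.float32) for x in(a,b)]
for nm,(r0,r1,c0,c1) in dict(plate=(160,198,172,212),bedcorner=(190,225,240,285),grinder=(155,185,100,180)).items():
    x,y=[v[r0:r1,c0:c1] for v in g]; print(nm,cv2.phaseCorrelate(x,y,cv2.createHanningWindow((c1-c0,r1-r0),cv2.CV_32F)))
from bench import manip
print(manip.get_obs()['time_s'])
E
```

```text
plate ((-0.10325811135112062, -0.0003417178685936051), 0.9716008412837982)
bedcorner ((0.4745567819685874, -0.04726798956774303), 0.9078096207277274)
grinder ((-0.000675405373733895, 0.1721664938525329), 0.9958823782205581)
31.5833
```

The plate shifted only about 0.1 px in the scene view (under 0.5 mm), so it stayed put. I hand the job in.

```bash
python3 -c "
from bench import manip
print(manip.job_done())"
```

```text
the job is handed in; nothing more can be done
None
```

The slot stop is locked against the bronze plate and released, and I handed the job in at about 31.6 s. No verdict was reported.

**What I did:**
- I lifted the small blue stop out of its stand by the knob and seated it in the slot about 45 mm short of the plate.
- I slid it along until contact, where the tool stalled and the wrist force along the slot rose to about 4 N.
- I turned the knob clockwise a quarter turn, then about 1.05 rad more on the thread until it went firm.
- I let go and lifted the gripper clear.

**Last checks:**
- **Tightness:** the torque settled at 0.128 N m on joint 7 and about 0.14 N m at the wrist, a little over the 0.1 asked. That is roughly 30–45 N of clamping before letting go. The joint torque read zero once free, so the reading was unbiased. The knob then eased back a few degrees, as the description says it should. I did not measure the clamping force directly.
- **Plate:** pictures before and after show a shift of about 0.1 px, under 0.5 mm. The highest wrist force along the slot that I read was about 6 N.
- **Stop:** the last pictures show it in the slot with its steel face at the plate's edge. The numeric check of the block's outline failed because the knob covered part of it, so this rests on the picture and the felt contact.
- **Bystanders:** all look unmoved; I compared only the grinder numerically.

**Disagreement:** the plate's edge measured y = -0.1695 m in the first wrist view, taken while the arm was still moving. The top view gave -0.173 m and the last wrist view -0.172 m. Contact was felt at a place that fits the later two.

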